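Close the loaf tins with their matching sliding lids

ROBOT

A 6-joint arm with a two-finger parallel gripper is mounted at the origin on the work surface. World frame = base frame: x ahead of the robot, y to its left, z up, the work surface at z = 0. Lengths are in mm, angles in degrees, forces in N, time in s.
With the tool pointing down it reaches from about 250 to 725 mm from the base axis. Payload 9.7 kg.
Tool frame: the origin (TCP) lies on the centre line of the jaws, within the pads' length; the fingertips stand 11 mm ahead of it and the grasp point (between the pads) lies 8 mm behind it; z points along the fingers, y is the line along which they close (so a half turn about z gives the same grasp; the last joint's range is limited). The gripper opens to 85 mm and grips with 20 to 120 N. Pads are 22 mm wide; open, the fingers measure 114 mm over their backs; the gripper's body (76 mm by 85 mm) begins 54 mm behind the grasp point. The pads swing forward as they close: fully open they stand 13 mm farther back than shut.
Start: joints at [73.682, 4.979, 10.078, 95.1, 0, 90], TCP at [154.528, 527.843, 242.284] pointing down, gripper open.
Joint ranges: [-179.16, 179.16], [-48.56, 103.87], [-65.8, 70.77], [-126.05, 130.52], [-82.76, 87.17], [-180, 180]. Speed limits (degrees/s): [127.2, 127.2, 147.25, 180, 180, 180].

INTERFACE

Orientations are given as [roll, pitch, yaw] about the fixed x, y, z axes, in that order (R = Rz(yaw) Ry(pitch) Rx(roll)).
In Python, from cell import bot, capture, camera_model gives the robot as it stands. The module is installed in compiled form; this text tells all that it offers.
- The arm moves only by the tool play_rows, never from a script. Its argument "steps" is a list of rows, each an object of numbers: "gripper": the closure, from -1 (fully open) to 1 (shut); "x", "y", "z": the shift along the tool's x, y, z in m; "yaw": the turn about the tool's z in degrees. A call has 1 to 5 rows; each row shifts and turns the commanded pose from where the row before left it, along the tool's axes as they then stand; what a row does not reach is not made up. A row lasts 1/8 s, in which the tool goes at most 62.5 mm and 10.7 degrees, less where a joint would pass 70% of its speed; a pose out of reach is approached as far as the arm can. A call is refused whole if a number of a shift passes 0.0625 or a number of a turn 10.7, either way. A call with a gripper value outside its range is refused whole. The fingers move at their own pace and stop on an object; "squeeze" is the grip in N (left out, the last holds). Time passes only in rows, so rows that do not move let the fingers close. It gives the time, the measured TCP pose, the force, the opening and the grip force at its end, in the units of the state.
- bot.get_state(): the state, without advancing time (a new reading comes with each control period).
- capture(name): name is "scene" or "top" or "wrist"; returns (picture, depth): 384x512x3 uint8, red, green, blue; 384x512 float32, mm along the optical axis (not along the pixel's ray), 0 where there is no reading.
- camera_model(name): a dict with "mtx" (3x3 intrinsics, pixels), "cam_to_world" (4x4, takes a point from camera to world coordinates); the wrist camera has in their place "mount" (4x4, takes a point from camera to tool coordinates, whose origin is the TCP and whose axes are the flange's). Camera axes: x right, y down, z forward; pixel columns grow to the right and rows downward; lengths in mm; the calibration is good to about 2 mm. A picture is of the moment at which its call begins: read the wrist's pose just before it. camera_model takes no time and is no camera call.
- bot.close_job(): hands the job in; it is judged then, once.
The state is a dict: "time": time; "joint_positions": joint angles; "dq": joint speeds; "effort": joint torques, N m; "tcp_pos": TCP position; "tcp_rot": TCP orientation; "contact_force": force on the tool from outside, world axes, zero at the start; "wrist_torque": the same for the moment, N m; "opening": finger opening in mm; "grip_force": force on a finger pad.
Only numpy, scipy, OpenCV 4.12 (cv2) and the standard library are available. Lean on these libraries where they do the work, as an engineer would, in place of code of your own. Each camera call takes 0.05 s, during which the arm holds its last target. There are 200 camera calls.

TASK

Close the two open loaf tins standing in the steel tray, each with its own lid from the bench: hook the lid's side hems round the tin's wired rims from one end, then slide it along until its end lip is fully home against the tin, like the closed tin beside them. Leave the tins standing in their places in the tray and the closed tin and the other things on the bench undisturbed.

Things in the scene. Friction and masses are not known exactly. Their poses are not given: they have to be found in the camera images.
- gold_tin: Gold loaf tin, 160 mm long (x), 44 mm wide over the walls, 54 mm over the rim wires, 65 mm high. Open, empty, upright in the tray, loose, about 0.5 kg: a shove slides it. Its lid can go on from either x end; the free end, away from the hob, faces the middle of the bench. Origin: centre of the underside; x the sliding direction, z up.
- dark_tin: Dark grey loaf tin, 130 mm long (x), 44 mm wide over the walls, 54 mm over the rim wires, 65 mm high. Open, empty, upright in the tray, loose, about 0.5 kg: a shove slides it. Its lid can go on from either x end; the free end, away from the hob, faces the middle of the bench. Origin: centre of the underside; x the sliding direction, z up.
- gold_lid: Gold lid of the gold tin: plate's open edge at x = +80 mm; at the far end a 3.5 mm end lip turned down to z = 0, outer face at x = -84 mm. 64 mm wide, 14 mm high, bare-steel edge over the end lip; grip across its sides, lightly (20 to 40 N). Side hems (C-shaped, folded down and in) along x. Origin: level with the hems' bottom, over the tin's centre when home. Starts on its hems; 0.2 kg.
- dark_lid: Dark grey lid of the dark tin: plate's open edge at x = +65 mm; at the far end a 3.5 mm end lip turned down to z = 0, outer face at x = -69 mm. 64 mm wide, 14 mm high, bare-steel edge over the end lip; grip across its sides, lightly (20 to 40 N). Side hems (C-shaped, folded down and in) along x. Origin: level with the hems' bottom, over the tin's centre when home. Starts on its hems; 0.2 kg.
- gold_tin_rim (a point): Centre of the gold tin's mouth, 65 mm above the tin's origin, level with its top edge; axes as the tin's. Both sides along x carry a round 5 mm rim wire outside the wall, top level with the top edge; over the last 18 mm at both ends the wire bends in to nothing, so that the hems can start there. The x ends are plain.
- dark_tin_rim (a point): Centre of the dark tin's mouth, 65 mm above the tin's origin, level with its top edge; axes as the tin's. Both sides along x carry a round 5 mm rim wire outside the wall, top level with the top edge; over the last 18 mm at both ends the wire bends in to nothing, so that the hems can start there. The x ends are plain.
- gold_lid_seat (a point): Middle of the gold lid's plate underside, 10.5 mm above the lid's origin (plate 3.5 mm). Meets gold_tin_rim within about 2 mm when home. Hems: 57 mm clear between walls, 7 mm high inside from plate to inward lip; lips 3.5 mm thick, 48 mm apart. At the open +x end the hem walls begin 12 mm and the lips 18 mm behind the plate's edge, flaring 2 mm outward.
- dark_lid_seat (a point): Middle of the dark lid's plate underside, 10.5 mm above the lid's origin (plate 3.5 mm). Meets dark_tin_rim within about 2 mm when home. Hems: 57 mm clear between walls, 7 mm high inside from plate to inward lip; lips 3.5 mm thick, 48 mm apart. At the open +x end the hem walls begin 12 mm and the lips 18 mm behind the plate's edge, flaring 2 mm outward.
- tray: Fixed stainless tray, 270 x 332 mm over its rim, walls 40 mm high, floor 3 mm thick; origin under its centre. Its long side (y) runs along the three tins, which stand side by side in any order about 74 mm apart, 20 mm between rim wires: a gripper holding a lid by its sides cannot pass between them. Its end walls stop a sliding tin.
- steel_tin: Bystander: third loaf tin, bare steel, closed with its lid, 144 mm long (x), 64 mm wide at the lid, 68 mm high; stands in the tray beside the open ones. Origin: centre of the underside.
- spatula: Bystander: cranked palette knife 325 mm long along x, brown wooden handle at -x, steel blade at +x; origin under its middle.
- prep_bowl: Bystander: small steel bowl, 110 mm across, 50 mm high; origin under its centre.
- milk: Bystander: white bottle with red cap, 64 mm across, 150 mm high; origin under its centre.
- cake_ring: Bystander: steel cake ring, 100 mm across, 45 mm high; origin under its centre.
- scraper: Bystander: white plastic dough scraper with green grip, 110 x 90 mm, 10 mm thick at the grip; origin under its middle.
- rolling_pin: Bystander: wooden rolling pin, 300 mm long along x, 42 mm thick; origin under its middle.
Mind the look-alikes: they are no part of the job. What is shaped like the gold_lid but pink is not meant.

How it is judged (in metres and radians):
At the end, for the whole second after the job is handed in: Each lid is home on its own tin: the middle of its plate's underside within 6 mm of the centre of the tin's mouth and less than 3 mm above it (hems round the wires, not lying on top), in line with the tin within 0.08 rad; both tins upright, lids at rest and let go (distance between gold_lid_seat and gold_tin_rim below 0.006 m and z of gold_lid_seat in the frame of gold_tin_rim below 0.003 m and angle between the x axis of gold_lid and the x axis of gold_tin, either way round below 0.08 rad and angle between each of gold_tin, dark_tin's own z axis and vertical below 0.05 rad and linear speed of each of gold_lid, dark_lid below 0.02 m/s and distance between dark_lid_seat and dark_tin_rim below 0.006 m and z of dark_lid_seat in the frame of dark_tin_rim below 0.003 m and angle between the x axis of dark_lid and the x axis of dark_tin, either way round below 0.08 rad); the robot touches nothing.
It fails at once if the gold tin is shoved more than 40 mm from its place or tipped (distance of gold_tin from where it was at the start of the episode above 0.04 m or angle between gold_tin's own z axis and vertical above 0.35 rad).
It fails at once if the dark tin is shoved more than 40 mm from its place or tipped (distance of dark_tin from where it was at the start of the episode above 0.04 m or angle between dark_tin's own z axis and vertical above 0.35 rad).
It fails at once if the closed tin or another thing on the bench is disturbed (moved more than 30 mm) (distance of any of steel_tin, spatula, prep_bowl, milk, cake_ring, scraper, rolling_pin from where it was at the start of the episode above 0.03 m).
It also fails if it takes over 72 s, if anything falls off the work surface, if the arm or the gripper's body presses on something with over 40 N, if the wrist force passes 120 N, or if a joint passes its speed limit or range.

## Working session

There is one attempt and no reset: what is moved stays moved. The work goes in short steps, Python scripts to look and compute and a tool call to move; the robot and the scene stay as the last step left them, time stands still between calls to the robot, and variables do not carry over. Pictures are saved under pics/ and viewed, at most 10 in all, crops included, and the job is handed in when it is done.

Besides the shell and the picture viewer there is one more tool, called by a JSON object that holds its "method" and its "body". play_rows: Moves the arm, as the interface text tells. Its arguments: {"type":"object","properties":{"steps":{"type":"array","items":{"type":"object","properties":{"gripper":{"type":"number"},"x":{"type":"number"},"y":{"type":"number"},"z":{"type":"number"},"yaw":{"type":"number"}}}},"squeeze":{"type":"number"}},"required":["steps"]}

```bash
mkdir -p pics
python3 - <<'E'
from cell import bot,capture,camera_model
import cv2,numpy as np
s=bot.get_state();print({k:np.round(v,2).tolist() for k,v in s.items()})
ims=[]
for n in("top","scene"):
    p,d=capture(n);np.savez(f"{n}.npz",p=p,d=d);m=camera_model(n);print(n,np.round(m["mtx"],1).tolist(),np.round(m["cam_to_world"],3).tolist())
    cv2.imwrite(f"pics/{n}0.png",cv2.resize(p[:,:,::-1],(800,600)))
E
```

```text
{'time': 0.0, 'joint_positions': [73.68, 5.01, 10.03, 95.1, 0.0, 90.0], 'dq': [-0.09, 0.04, -0.03, -0.07, -0.06, 0.01], 'effort': [0.0, -52.04, 46.48, 0.02, 0.0, -0.0], 'tcp_pos': [154.47, 527.63, 241.56], 'tcp_rot': [-179.92, -0.0, 163.68], 'contact_force': [-0.64, -0.21, -0.77], 'wrist_torque': [0.01, 0.01, -0.08], 'grip_force': 0.0, 'opening': 85.4}
top [[442.6, 0.0, 259.8], [0.0, 442.6, 190.8], [0.0, 0.0, 1.0]] [[-0.016, -0.978, 0.207, 263.859], [-1.0, 0.014, -0.009, 64.03], [0.006, -0.207, -0.978, 1307.035], [0.0, 0.0, 0.0, 1.0]]
scene [[421.4, 0.0, 250.9], [0.0, 421.4, 190.0], [0.0, 0.0, 1.0]] [[0.261, 0.669, -0.696, 1283.395], [0.965, -0.179, 0.189, -142.078], [0.002, -0.722, -0.692, 838.599], [0.0, 0.0, 0.0, 1.0]]
```

View pics/top0.png

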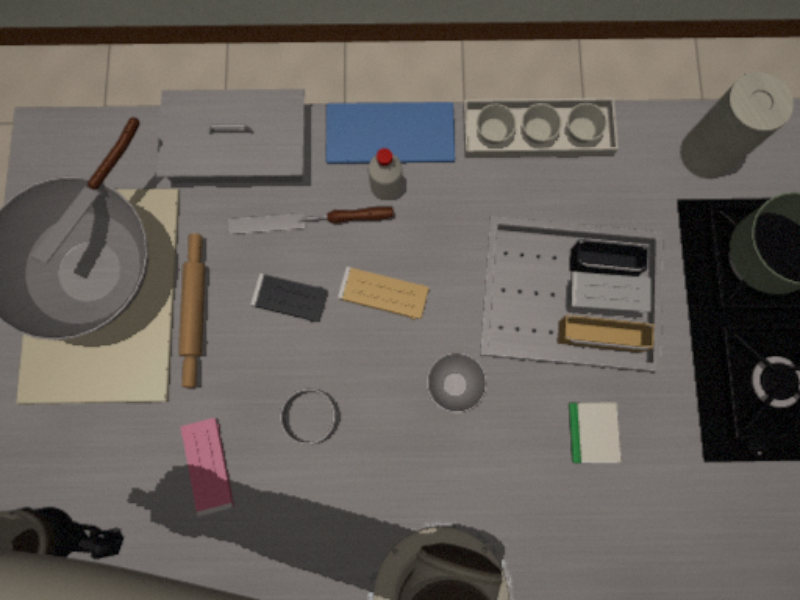

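View pics/scene0.png

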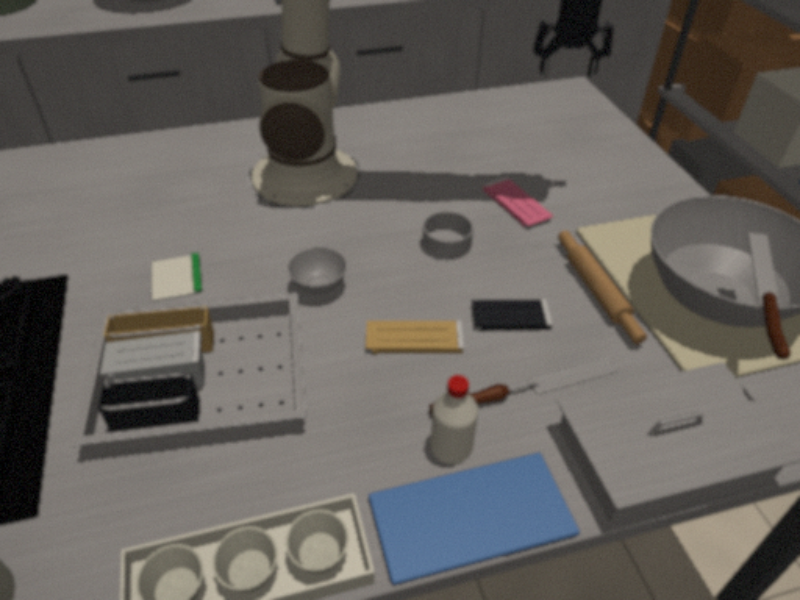

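Top view (800x600): the gold lid is at (384,293) and the dark lid at (290,298). Both have their white end-lip edge on the left, so their open ends face the tray. In the tray, the dark tin is at (610,257), the closed steel tin at (610,292) and the gold tin at (607,333). The pink look-alike is at (206,466).

```bash
cat > h.py <<'E'
import cv2,numpy as np
from cell import bot,capture,camera_model
from scipy.spatial.transform import Rotation as R
def pose():
    s=bot.get_state();T=np.eye(4);T[:3,:3]=R.from_euler('xyz',s['tcp_rot'],degrees=True).as_matrix();T[:3,3]=s['tcp_pos'];return T,s
def cam(n,T=None):
    m=camera_model(n);return m['mtx'],(m['cam_to_world'] if n!='wrist' else T@m['mount'])
def toplane(uv,K,C,z):
    uv=np.asarray(uv,float).reshape(-1,2);r=np.c_[uv,np.ones(len(uv))]@np.linalg.inv(K).T@C[:3,:3].T
    return C[:3,3]+r*((z-C[2,3])/r[:,2])[:,None]
def cloud(d,K,C):
    v,u=np.mgrid[:d.shape[0],:d.shape[1]];uv=np.c_[u.ravel(),v.ravel(),np.ones(u.size)]
    P=(uv@np.linalg.inv(K).T)*d.reshape(-1,1);return (P@C[:3,:3].T+C[:3,3]).reshape(*d.shape,3)
def rect(P):
    P=P.astype(np.float32);(c,(w,h),a)=cv2.minAreaRect(P[:,:2].copy());b=cv2.boxPoints((c,(w,h),a))
    e=max((b[1]-b[0],b[2]-b[1]),key=np.linalg.norm);ang=np.degrees(np.arctan2(e[1],e[0]))
    if ang>0:ang-=180
    return np.round(c,1),round(max(w,h),1),round(min(w,h),1),round(ang,1)
E
python3 - <<'E'
from h import *
for n in("top","scene"):
    z=np.load(n+".npz");p,d=z['p'],z['d'];K,C=cam(n);W=cloud(d,K,C);hsv=cv2.cvtColor(p,cv2.COLOR_RGB2HSV)
    print(n)
    X,Y,Z=W[...,0],W[...,1],W[...,2]
    ok=(d>0)
    bench=ok&(abs(X-350)<20)&(abs(Y-0)<150);print('bench z',np.median(Z[bench]))
    gold=(hsv[...,0]>10)&(hsv[...,0]<25)&(hsv[...,1]>90);dark=hsv[...,2]<60
    for nm,m in(("gold",gold),("dark",dark)):
        k,l,st,ct=cv2.connectedComponentsWithStats((m&ok&(X>150)&(X<750)&(Y>-380)&(Y<500)).astype('uint8'))
        for i in range(1,k):
            if st[i,4]>150:
                q=l==i;v,u=np.nonzero(q);zz=np.percentile(Z[q],[10,50,90]).round(1)
                h=14 if zz[1]<30 else 68
                print(nm,st[i].tolist(),ct[i].round(1),'z',zz,h,rect(toplane(np.c_[u,v],K,C,h)))
    # high points in the tray region
    for lo,hi in((58,80),(30,48)):
        q=ok&(Z>lo)&(Z<hi)&(X>400)&(X<720)&(Y<-90)&(Y>-450);print(lo,q.sum(),np.percentile(X[q],[1,99]).round(),np.percentile(Y[q],[1,99]).round())
    q=ok&(Z>58)&(Z<80)&(Y<-100)&(Y>-450)&(X>350)
    for x0 in range(400,720,20):
        r=q&(X>=x0)&(X<x0+20)
        if r.sum()>10:print(x0,r.sum(),np.percentile(Y[r],[2,98]).round(),np.median(Z[r]).round(1))
E
```

```text
top
bench z 0.8867952761969491
gold [115, 150, 16, 98, 1147] [122.6 198.7] z [25.5 35.4 41.9] 68 (array([512.6, 443.2]), 281.8, 40.4, np.float32(-179.6))
gold [219, 172, 55, 33, 1101] [246.5 187.5] z [ 9.6 13.2 16.5] 14 (array([547.1,  92.4]), 154.0, 69.4, np.float32(-105.0))
gold [357, 202, 56, 23, 798] [382.3 211.9] z [ 2.7  9.6 65.4] 14 (array([ 465.2, -316.9]), 162.3, 56.2, np.float32(-97.1))
dark [319, 144, 84, 11, 203] [361. 149.] z [ 7.1 16.3 26.7] 14 (array([ 663.6, -257.2]), 253.6, 8.6, np.float32(-96.5))
dark [365, 154, 44, 22, 682] [384.  164.3] z [ 3.1 23.7 64.5] 14 (array([ 612.8, -333. ]), 130.7, 62.8, np.float32(-95.4))
dark [164, 177, 45, 29, 852] [186.4 190.9] z [ 9.7 13.3 16.6] 14 (array([541.1, 270.5]), 125.2, 65.9, np.float32(-104.9))
dark [0, 331, 94, 39, 1274] [ 29.9 345.1] z [366.5 517.8 641.4] 68 (array([110.3, 624.9]), 265.4, 77.0, np.float32(-99.8))
58 1806 [431. 633.] [-394. -237.]
30 2219 [402. 686.] [-434.  -92.]
420 98 [-391. -277.] 66.8
440 73 [-393. -233.] 66.6
460 71 [-394. -235.] 66.3
480 139 [-383. -239.] 67.3
500 334 [-389. -251.] 70.6
520 344 [-39
[... 581 characters left out ...]
   16.1] z [300.1 354.5 391.6] 68 (array([-462. ,  841.8]), 498.1, 48.3, np.float32(-33.1))
dark [303, 193, 49, 18, 793] [325.3 201.6] z [ 9.6 15.2 17.6] 14 (array([550.8, 271. ]), 128.0, 65.7, np.float32(-105.0))
dark [72, 241, 56, 34, 1324] [100.9 257.1] z [18.6 40.5 62. ] 68 (array([ 630. , -320.7]), 125.4, 86.1, np.float32(-96.4))
58 2632 [432. 634.] [-398. -242.]
30 3205 [406. 686.] [-438.  -95.]
420 166 [-393. -286.] 67.2
440 152 [-396. -237.] 66.2
460 105 [-398. -238.] 67.9
480 202 [-386. -241.] 68.8
500 320 [-393. -253.] 73.4
520 384 [-394. -254.] 73.5
540 413 [-396. -255.] 73.4
560 367 [-392. -257.] 68.5
580 241 [-397. -270.] 66.7
600 53 [-401. -269.] 66.4
620 229 [-391. -272.] 68.4
```

{"method": "play_rows", "body": {"steps": [{"yaw": 10.6, "gripper": -1}, {"yaw": 10.6}, {"yaw": 10.6}, {"yaw": 10.6}, {"yaw": 10.6}]}}

```text
validation failed for argument at $.st...
```

{"method": "play_rows", "body": {"steps": [{"yaw": 10.6}, {"yaw": 10.6}, {"yaw": 10.6}, {"yaw": 3.9}, {"x": -0.032, "y": 0.049}]}}

```text
validation failed for argument at $.st...
```

{"method": "play_rows", "body": {"steps": [{"x": -0.032, "y": 0.049}, {"x": -0.032, "y": 0.049}, {"x": -0.032, "y": 0.049}, {"x": -0.032, "y": 0.049}, {"x": -0.032, "y": 0.049}]}}

```text
validation failed for argument at $.st...
```

{"method": "play_rows", "body": {"steps": [{"x": -0.032, "y": 0.049}, {"x": -0.032, "y": 0.049}, {"x": -0.032, "y": 0.049}, {"x": -0.032, "y": 0.049}, {}]}}

```text
validation failed for argument at $.st...
```

Run:
```python
from h import *
T,s=pose();p,d=capture('wrist');np.savez('w1.npz',p=p,d=d,T=T)
print(s['time'],s['tcp_pos'],s['tcp_rot'],s['joint_positions']);m=camera_model('wrist');print(m['mtx'].round(1).tolist(),m['mount'].round(3).tolist())
cv2.imwrite('pics/w1.png',p[:,:,::-1])
```

```text
0.1 [154.4706922  527.68257056 241.67892778] [-1.79935066e+02 -9.37326744e-04  1.63682230e+02] [7.36829784e+01 5.00763556e+00 1.00414473e+01 9.50987456e+01
 9.38174166e-04 9.00007472e+01]
[[333.8, 0.0, 256.4], [0.0, 333.8, 192.3], [0.0, 0.0, 1.0]] [[-0.001, -0.949, -0.316, 80.803], [1.0, -0.001, 0.0, 0.453], [-0.001, -0.316, 0.949, -131.646], [0.0, 0.0, 0.0, 1.0]]
```

View pics/w1.png

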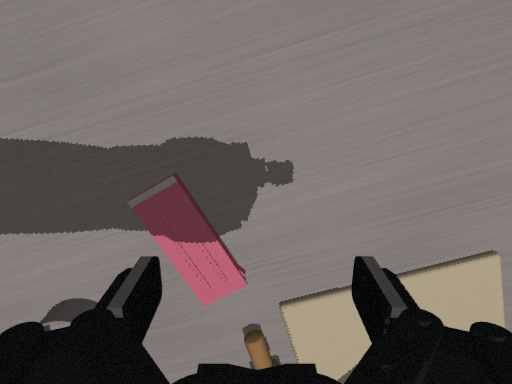

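The wrist view shows the pink look-alike at (190,240) and nothing I need yet. The call was refused, so I'll try rows with every key filled in.

{"method": "play_rows", "body": {"steps": [{"x": 0, "y": 0, "z": 0, "yaw": 10.6, "gripper": -1}, {"x": 0, "y": 0, "z": 0, "yaw": 10.6, "gripper": -1}, {"x": 0, "y": 0, "z": 0, "yaw": 10.6, "gripper": -1}, {"x": 0, "y": 0, "z": 0, "yaw": 10.6, "gripper": -1}, {"x": 0, "y": 0, "z": 0, "yaw": 10.6, "gripper": -1}], "squeeze": 35}}

```text
time: 0.78
tcp_pos: [154.5, 527.8, 242.0]
tcp_rot: [-180.0, 0.0, 110.3]
contact_force: [0.3, -0.2, 0.8]
opening: 85.1
grip_force: 0.0
```

{"method": "play_rows", "body": {"steps": [{"x": 0, "y": 0, "z": 0, "yaw": 10.6, "gripper": -1}, {"x": 0, "y": 0, "z": 0, "yaw": 10.6, "gripper": -1}, {"x": 0, "y": 0, "z": 0, "yaw": 10.6, "gripper": -1}, {"x": 0, "y": 0, "z": 0, "yaw": 3.5, "gripper": -1}, {"x": -0.032, "y": 0.049, "z": 0, "yaw": 0, "gripper": -1}]}}

```text
time: 1.4
tcp_pos: [192.8, 485.4, 241.0]
tcp_rot: [-180.0, 0.1, 75.6]
contact_force: [1.9, -0.4, -0.3]
opening: 85.4
grip_force: 0.0
```

{"method": "play_rows", "body": {"steps": [{"x": -0.032, "y": 0.049, "z": 0, "yaw": 0, "gripper": -1}, {"x": -0.032, "y": 0.049, "z": 0, "yaw": 0, "gripper": -1}, {"x": -0.032, "y": 0.049, "z": 0, "yaw": 0, "gripper": -1}, {"x": -0.032, "y": 0.049, "z": 0, "yaw": 0, "gripper": -1}, {"x": -0.032, "y": 0.049, "z": 0, "yaw": 0, "gripper": -1}]}}

```text
time: 2.02
tcp_pos: [391.5, 266.3, 242.2]
tcp_rot: [180.0, -0.0, 75.4]
contact_force: [0.8, 1.5, -0.3]
opening: 85.4
grip_force: 0.0
```

{"method": "play_rows", "body": {"steps": [{"x": -0.032, "y": 0.049, "z": 0, "yaw": 0, "gripper": -1}, {"x": -0.032, "y": 0.049, "z": 0, "yaw": 0, "gripper": -1}, {"x": -0.032, "y": 0.049, "z": 0, "yaw": 0, "gripper": -1}, {"x": -0.032, "y": 0.049, "z": 0, "yaw": 0, "gripper": -1}, {"x": 0, "y": 0, "z": 0, "yaw": 0, "gripper": -1}]}}

```text
time: 2.65
tcp_pos: [549.5, 91.6, 240.9]
tcp_rot: [-179.9, 0.1, 75.1]
contact_force: [-0.1, -0.1, 0.1]
opening: 85.6
grip_force: 0.0
```

```bash
cat > look.py <<'E'
from h import *
import sys
def lids(tag,zt=14):
    T,s=pose();p,d=capture('wrist');cv2.imwrite(f'pics/{tag}.png',p[:,:,::-1])
    K,C=cam('wrist',T);W=cloud(d,K,C);hsv=cv2.cvtColor(p,cv2.COLOR_RGB2HSV);Z=W[...,2]
    print('t',round(s['time'],2),s['tcp_pos'].round(1),s['tcp_rot'].round(2),'bench',np.median(Z[(Z<8)&(d>0)]).round(1))
    up=((Z>8)&(Z<22)&(d>0)).astype('uint8')
    k,l,st,ct=cv2.connectedComponentsWithStats(up)
    for i in range(1,k):
        if st[i,4]>3000:
            q=l==i;v,u=np.nonzero(q);print(st[i].tolist(),'hsv',np.median(hsv[q],axis=0),'z',np.median(Z[q]).round(1),rect(toplane(np.c_[u,v],K,C,zt)),
              'white',ct[i].round(0))
if __name__=='__main__': lids(sys.argv[1])
E
python3 look.py w2
```

```text
t 2.65 [549.5  91.6 240.9] [-1.7992e+02  6.0000e-02  7.5130e+01] bench 0.1
[169, 0, 72, 51, 3369] hsv [20. 10. 78.] z 14.1 (array([534.7, 233.1]), 69.6, 43.8, np.float32(-14.9)) white [203.  25.]
[227, 75, 63, 149, 8764] hsv [ 18. 121. 190.] z 14.2 (array([551.9,  97.3]), 163.1, 69.3, np.float32(-104.9)) white [257. 148.]
```

View pics/w2.png

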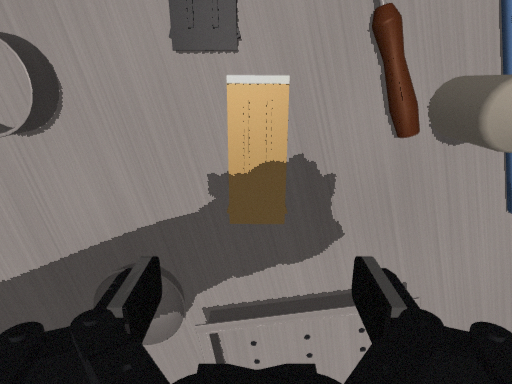

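The gold lid lies at about (257,148) in the image, lip end up, and measures 163x65 mm at 14 mm height, which matches. The tool is already in line with it. I'll grip it 30 mm towards the lip from its middle.

{"method": "play_rows", "body": {"steps": [{"x": 0.017, "y": 0.0005, "z": 0.05, "yaw": 0, "gripper": -1}, {"x": 0.017, "y": 0.0005, "z": 0.05, "yaw": 0, "gripper": -1}, {"x": 0, "y": 0, "z": 0.05, "yaw": 0, "gripper": -1}, {"x": 0, "y": 0, "z": 0.05, "yaw": 0, "gripper": -1}, {"x": 0, "y": 0, "z": 0, "yaw": 0, "gripper": -1}]}}

```text
time: 3.32
tcp_pos: [554.1, 127.7, 38.9]
tcp_rot: [-179.6, 0.2, 75.5]
contact_force: [-0.2, -0.3, 1.1]
opening: 85.8
grip_force: 0.0
```

{"method": "play_rows", "body": {"steps": [{"x": 0, "y": 0, "z": 0.014, "yaw": 0, "gripper": -1}, {"x": 0, "y": 0, "z": 0.006, "yaw": 0, "gripper": -1}, {"x": 0, "y": 0, "z": 0.006, "yaw": 0, "gripper": -1}, {"x": 0, "y": 0, "z": 0, "yaw": 0, "gripper": -1}]}}

```text
time: 3.82
tcp_pos: [557.5, 127.2, 16.4]
tcp_rot: [180.0, -0.0, 75.4]
contact_force: [-0.6, 0.5, 0.0]
opening: 85.5
grip_force: 0.0
```

{"method": "play_rows", "body": {"steps": [{"x": 0, "y": 0, "z": 0, "yaw": 0, "gripper": 0}, {"x": 0, "y": 0, "z": 0, "yaw": 0, "gripper": 0}, {"x": 0, "y": 0, "z": 0, "yaw": 0, "gripper": 0}, {"x": 0, "y": 0, "z": 0, "yaw": 0, "gripper": 0}], "squeeze": 38}}

```text
time: 4.32
tcp_pos: [557.8, 127.2, 17.4]
tcp_rot: [179.9, -0.0, 75.4]
contact_force: [-1.6, -0.8, 5.4]
opening: 61.7
grip_force: 39.9
```

{"method": "play_rows", "body": {"steps": [{"x": 0, "y": 0, "z": -0.03, "yaw": 0, "gripper": 0}, {"x": 0, "y": 0, "z": -0.05, "yaw": 0, "gripper": 0}, {"x": 0, "y": 0, "z": -0.05, "yaw": 0, "gripper": 0}, {"x": 0, "y": 0, "z": 0, "yaw": 0, "gripper": 0}]}}

```text
time: 4.82
tcp_pos: [559.3, 127.6, 150.9]
tcp_rot: [179.6, -0.2, 75.4]
contact_force: [0.0, 0.8, -1.4]
opening: 61.7
grip_force: 42.0
```

```bash
cat > held.py <<'E'
from h import *
import sys
T,s=pose();p,d=capture('wrist');cv2.imwrite(f'pics/{sys.argv[1]}.png',p[:,:,::-1]);np.savez('held.npz',p=p,d=d,T=T)
K,C=cam('wrist',np.eye(4));W=cloud(d,K,C);hsv=cv2.cvtColor(p,cv2.COLOR_RGB2HSV)
X,Y,Z=W[...,0],W[...,1],W[...,2]
print('t',round(s['time'],2),s['tcp_pos'].round(1),s['tcp_rot'].round(2),'F',s['contact_force'].round(1),s['opening'],s['grip_force'])
# points near the lid in the tool frame (z ahead +-25)
q=(d>0)&(abs(Z)<25)&(abs(Y)<29)&(X>-170)&(X<90)
print('n',q.sum(),'x range',np.percentile(X[q],[1,99]).round(1),'y',np.percentile(Y[q],[1,99]).round(1))
A=np.c_[X[q],Y[q],np.ones(q.sum())];c=np.linalg.lstsq(A,Z[q],rcond=None)[0]
for _ in range(3):
    r=Z[q]-A@c;g=abs(r)<3;c=np.linalg.lstsq(A[g],Z[q][g],rcond=None)[0]
print('plane slopes deg',np.degrees(c[:2]).round(2),'z at TCP',c[2].round(2),g.sum())
v,u=np.nonzero(q);P=toplane(np.c_[u,v][g],K,C,c[2]);print('lid in tool',rect(P))
E
python3 held.py w3
```

```text
t 4.83 [559.3 127.6 150.9] [179.64  -0.19  75.38] F [ 0.   0.8 -1.4] 61.7279102546408 41.96016848087311
n 26847 x range [-56.6  51.2] y [-28.4  28.4]
plane slopes deg [-1.21  0.03] z at TCP 3.35 26048
lid in tool (array([-3.9,  0.1]), 111.2, 59.1, np.float32(-180.0))
```

View pics/w3.png

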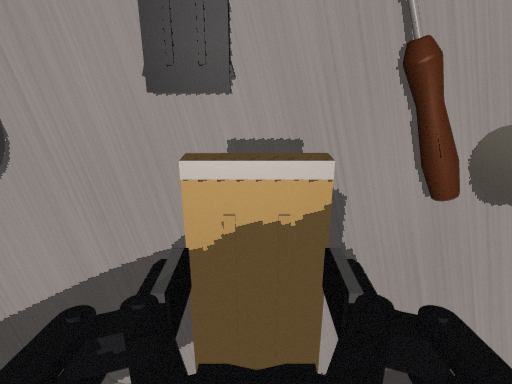

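The gold lid is held level, centred and in line, with its lip edge at row 157 of the image. Next I'll measure the tin mouths from both fixed cameras, keeping only points at rim height, and check the lid's tilt against the bench plane.

Run:
```python
from h import *
z=np.load('held.npz');K,C=cam('wrist',np.eye(4));W=cloud(z['d'],K,C);X,Y,Z=[W[...,i] for i in range(3)]
q=(z['d']>0)&(Z>140)&(Z<160);A=np.c_[X[q],Y[q],np.ones(q.sum())];print('bench slopes',np.degrees(np.linalg.lstsq(A,Z[q],rcond=None)[0][:2]).round(2),np.median(Z[q]))
u0=np.array([np.cos(np.radians(-95.5)),np.sin(np.radians(-95.5))]);w0=np.array([-u0[1],u0[0]])  # along, across(+x world)
for n in('top','scene'):
    z=np.load(n+'.npz');d,p=z['d'],z['p'];K,C=cam(n);W=cloud(d,K,C);X,Y,Z=[W[...,i] for i in range(3)];hsv=cv2.cvtColor(p,cv2.COLOR_RGB2HSV)
    dz={'top':0.5,'scene':1.5}[n]
    base=(d>0)&(Z>60)&(Z<80)&(X>400)&(X<720)&(Y<-150)&(Y>-450)
    v,u=np.nonzero(base);P=toplane(np.c_[u,v],K,C,68.);a=P[:,:2]@w0;s=P[:,:2]@u0
    h,e=np.histogram(a,bins=np.arange(a.min()-2,a.max()+3,4));print(n,'across hist',list(zip(e.round(),h)))
    k,l,st,ct=cv2.connectedComponentsWithStats(base.astype('uint8'))
    g0=a.min();
    for nm,lo,hi in(('gold',-5,57),('steel',60,134),('dark',138,220)):
        m=(a-g0>lo)&(a-g0<hi)
        if m.sum()>20:print(nm,m.sum(),rect(P[m]),'across',np.percentile(a[m],[1,99]).round(1),'along',np.percentile(s[m],[1,99]).round(1))
    # tray rim
    q=(d>0)&(Z>34)&(Z<46)&(X>380)&(X<720)&(Y<-60)&(Y>-460);v,u=np.nonzero(q);print('tray',rect(toplane(np.c_[u,v],K,C,40.)))
    T=p[130:240,290:430] if n=='top' else p[185:285,50:200]
    cv2.imwrite(f'pics/{n}_tray.png',cv2.resize(T[:,:,::-1],None,fx=5,fy=5,interpolation=cv2.INTER_CUBIC))
```

```text
bench slopes [0.19 0.33] 150.87218974180544
top across hist [(np.float64(458.0), np.int64(12)), (np.float64(462.0), np.int64(68)), (np.float64(466.0), np.int64(63)), (np.float64(470.0), np.int64(11)), (np.float64(474.0), np.int64(5)), (np.float64(478.0), np.int64(5)), (np.float64(482.0), np.int64(4)), (np.float64(486.0), np.int64(4)), (np.float64(490.0), np.int64(4)), (np.float64(494.0), np.int64(4)), (np.float64(498.0), np.int64(4)), (np.float64(502.0), np.int64(7)), (np.float64(506.0), np.int64(58)), (np.float64(510.0), np.int64(71)), (np.float64(514.0), np.int64(21)), (np.float64(518.0), np.int64(0)), (np.float64(522.0), np.int64(0)), (np.float64(526.0), np.int64(31)), (np.float64(530.0), np.int64(69)), (np.float64(534.0), np.int64(69)), (np.float64(538.0), np.int64(69)), (np.float64(542.0), np.int64(70)), (np.float64(546.0), np.int64(69)), (np.float64(550.0), np.int64(69)), (np.float64(554.0), np.int64(69)), (np.float64(558.0), np.int64(69)), (np.float64(562.0), np.int64(70)), (np.float64(566.0), np.int64(69)), (np.float64(570.0), np.int64(69)), (np.float64(574.0), np.int64(69)),
[... 2631 characters left out ...]
 (np.float64(629.0), np.int64(4)), (np.float64(633.0), np.int64(8)), (np.float64(637.0), np.int64(7)), (np.float64(641.0), np.int64(7)), (np.float64(645.0), np.int64(8)), (np.float64(649.0), np.int64(29)), (np.float64(653.0), np.int64(82)), (np.float64(657.0), np.int64(80)), (np.float64(661.0), np.int64(32))]
gold 490 (array([ 459.8, -317.4]), 162.2, 56.9, np.float32(-96.0)) across [460.5 515.8] along [191.4 352. ]
steel 1310 (array([ 527.6, -323.2]), 152.2, 73.8, np.float32(-95.7)) across [523.8 592.4] along [201.  345.4]
dark 579 (array([ 602.3, -329.2]), 141.6, 67.6, np.float32(-95.7)) across [597.5 663.2] along [208.8 339.8]
tray (array([ 522. , -251.9]), 354.2, 307.8, np.float32(-96.4))
```

View pics/top_tray.png

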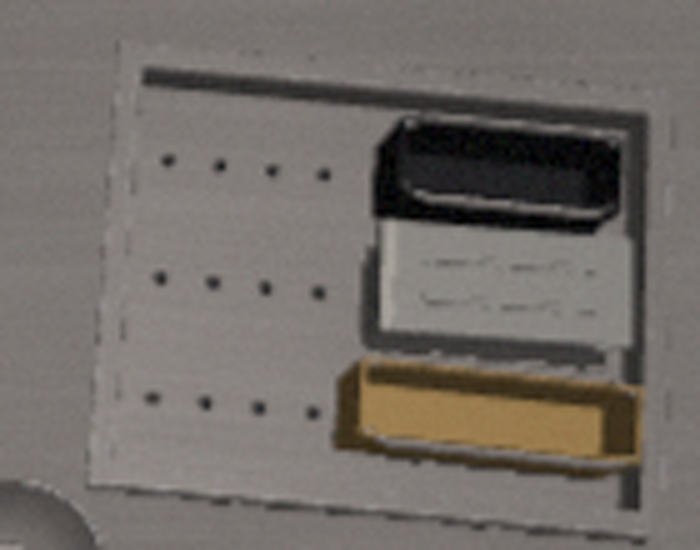

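Top crop: the dark tin's mouth is at (510,165), the steel tin at (505,285) and the gold tin at (500,412). All three point the same way, about -96.5°. The fixed cameras disagree by a few mm, so I'll carry the lid up beside the gold tin and measure its rim with the wrist camera, which can see past the lid.

{"method": "play_rows", "body": {"steps": [{"x": 0, "y": 0, "z": -0.04, "yaw": -8.6, "gripper": 0}, {"x": -0.048, "y": 0.0095, "z": -0.03, "yaw": 0, "gripper": 0}, {"x": -0.049, "y": 0.0095, "z": -0.03, "yaw": 0, "gripper": 0}, {"x": -0.049, "y": 0.0095, "z": 0, "yaw": 0, "gripper": 0}, {"x": -0.049, "y": 0.0095, "z": 0, "yaw": 0, "gripper": 0}]}}

```text
time: 5.5
tcp_pos: [574.6, -72.2, 244.7]
tcp_rot: [-179.9, -0.0, 84.0]
contact_force: [0.2, 0.2, -1.8]
opening: 61.5
grip_force: 42.4
```

{"method": "play_rows", "body": {"steps": [{"x": -0.049, "y": 0.0095, "z": 0, "yaw": 0, "gripper": 0}, {"x": -0.049, "y": 0.0095, "z": 0, "yaw": 0, "gripper": 0}, {"x": -0.049, "y": 0.0095, "z": 0, "yaw": 0, "gripper": 0}, {"x": 0, "y": 0, "z": 0, "yaw": 0, "gripper": 0}, {"x": 0, "y": 0, "z": 0, "yaw": 0, "gripper": 0}]}}

```text
time: 6.12
tcp_pos: [587.4, -219.7, 244.6]
tcp_rot: [-179.9, -0.1, 84.0]
contact_force: [0.6, -0.8, -2.7]
opening: 61.1
grip_force: 42.4
```

```bash
cat > tins.py <<'E'
from h import *
import sys
T,s=pose();p,d=capture('wrist');cv2.imwrite(f'pics/{sys.argv[1]}.png',p[:,:,::-1]);np.savez(sys.argv[1]+'.npz',p=p,d=d,T=T)
print('t',round(s['time'],2),s['tcp_pos'].round(1),s['tcp_rot'].round(2))
K,C=cam('wrist',T);W=cloud(d,K,C);X,Y,Z=[W[...,i] for i in range(3)];q=(d>0)&(Z<8)&(Z>-8)&(Y>-60);print('bench',np.median(Z[q]).round(1))
up=((d>0)&(Z>58)&(Z<80)).astype('uint8');k,l,st,ct=cv2.connectedComponentsWithStats(up)
for i in range(1,k):
    if st[i,4]>150:
        q=l==i;v,u=np.nonzero(q);zm=np.median(Z[q]);print(st[i].tolist(),'z',zm.round(1),rect(toplane(np.c_[u,v],K,C,68 if zm<70 else 71.5)))
E
python3 tins.py w4
```

```text
t 6.12 [ 587.4 -219.7  244.6] [-1.7986e+02 -6.0000e-02  8.3950e+01]
bench 0.6
[117, 196, 56, 103, 1619] z 67.3 (array([ 465.6, -290.7]), 118.0, 53.8, np.float32(-97.2))
```

View pics/w4.png

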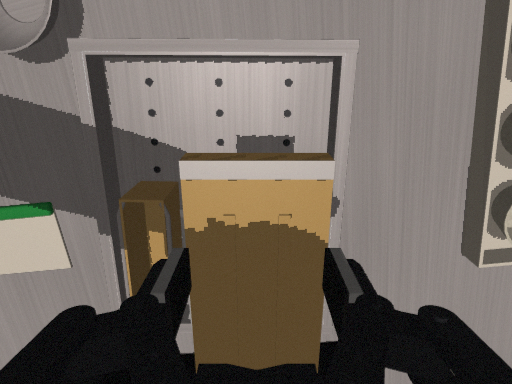

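The wrist view shows the gold tin's free end at (145,190). Its mouth measures 53.8 mm wide with the rim at z≈67, and its centre comes out near (463,-312), pointing -97°. I'll now line the lid up in front of it.

{"method": "play_rows", "body": {"steps": [{"x": 0, "y": 0, "z": 0, "yaw": 0.9, "gripper": 0}, {"x": 0.0277, "y": -0.028, "z": 0, "yaw": 0, "gripper": 0}, {"x": 0.0277, "y": -0.028, "z": 0, "yaw": 0, "gripper": 0}, {"x": 0.0277, "y": -0.028, "z": 0, "yaw": 0, "gripper": 0}, {"x": 0.0277, "y": -0.028, "z": 0, "yaw": 0, "gripper": 0}]}}

```text
time: 6.8
tcp_pos: [488.9, -94.7, 246.5]
tcp_rot: [180.0, -0.0, 83.1]
contact_force: [0.1, -0.2, -0.7]
opening: 61.3
grip_force: 42.5
```

{"method": "play_rows", "body": {"steps": [{"x": 0, "y": 0, "z": 0.05, "yaw": 0, "gripper": 0}, {"x": 0, "y": 0, "z": 0.05, "yaw": 0, "gripper": 0}, {"x": 0, "y": 0, "z": 0.045, "yaw": 0, "gripper": 0}, {"x": 0, "y": 0, "z": 0, "yaw": 0, "gripper": 0}, {"x": 0, "y": 0, "z": 0, "yaw": 0, "gripper": 0}]}}

```text
time: 7.42
tcp_pos: [490.6, -96.2, 103.4]
tcp_rot: [179.9, 0.0, 83.1]
contact_force: [0.5, 0.9, -0.6]
opening: 61.5
grip_force: 42.7
```

```bash
python3 held.py w5
python3 - <<'E'
from h import *
T,s=pose();print(s['tcp_pos'].round(1),s['tcp_rot'].round(2))
d=np.array([np.cos(np.radians(-97)),np.sin(np.radians(-97))]);c=np.array([463,-312.])
r=s['tcp_pos'][:2]-c;print('s',-r@d-32.4,'lateral(+x world)',r@np.array([-d[1],d[0]]))
# gold tin now vs held lid from scene camera
p,dd=capture('scene');np.savez('sc1.npz',p=p,d=dd);cv2.imwrite('pics/sc1.png',cv2.resize(p[140:290,40:300][:,:,::-1],None,fx=3,fy=3))
E
```

```text
t 7.42 [490.6 -96.2 103.4] [1.7987e+02 1.0000e-02 8.3110e+01] F [ 0.5  0.9 -0.6] 61.460049278056225 42.72204101085663
n 26849 x range [-56.4  51.2] y [-28.4  28.4]
plane slopes deg [-1.12  0.02] z at TCP 3.32 26046
lid in tool (array([-3.9, -0. ]), 111.2, 58.8, np.float32(-180.0))
[491.  -96.3 103.8] [1.7981e+02 2.0000e-02 8.3100e+01]
s 185.06793472857046 lateral(+x world) 1.549951254729951
```

View pics/sc1.png

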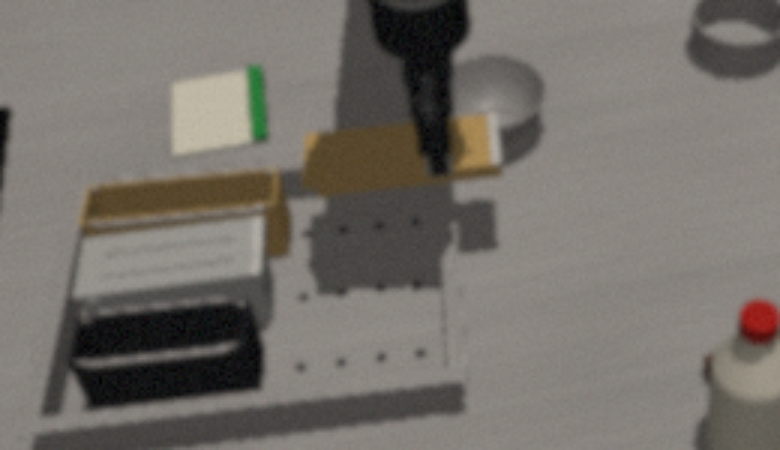

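The lid hangs in front of the gold tin and in line with it: tin end at (280,185), lid's open edge at (305,150). Now I'll overlap the plate on the tin end and lower it until I feel contact.

{"method": "play_rows", "body": {"steps": [{"x": 0, "y": -0.001, "z": 0.018, "yaw": 0, "gripper": 0}, {"x": -0.012, "y": 0, "z": 0, "yaw": 0, "gripper": 0}, {"x": -0.012, "y": 0, "z": 0, "yaw": 0, "gripper": 0}, {"x": -0.011, "y": 0, "z": 0, "yaw": 0, "gripper": 0}, {"x": 0, "y": 0, "z": 0, "yaw": 0, "gripper": 0}]}}

```text
time: 8.15
tcp_pos: [484.7, -132.1, 83.5]
tcp_rot: [180.0, 0.0, 83.0]
contact_force: [-0.2, -0.4, -2.5]
opening: 61.4
grip_force: 42.7
```

{"method": "play_rows", "body": {"steps": [{"x": 0, "y": 0, "z": 0.004, "yaw": 0, "gripper": 0}, {"x": 0, "y": 0, "z": 0, "yaw": 0, "gripper": 0}]}}

```text
time: 8.4
tcp_pos: [484.5, -130.8, 78.9]
tcp_rot: [-180.0, -0.0, 83.1]
contact_force: [1.2, -0.2, -1.4]
opening: 61.6
grip_force: 42.7
```

{"method": "play_rows", "body": {"steps": [{"x": 0, "y": 0, "z": 0.002, "yaw": 0, "gripper": 0}, {"x": 0, "y": 0, "z": 0, "yaw": 0, "gripper": 0}]}}

```text
time: 8.65
tcp_pos: [484.6, -130.8, 77.1]
tcp_rot: [-180.0, -0.0, 83.1]
contact_force: [-0.2, 0.3, -1.3]
opening: 61.3
grip_force: 42.7
```

{"method": "play_rows", "body": {"steps": [{"x": 0, "y": 0, "z": 0.002, "yaw": 0, "gripper": 0}, {"x": 0, "y": 0, "z": 0, "yaw": 0, "gripper": 0}]}}

```text
time: 8.9
tcp_pos: [484.7, -131.0, 75.2]
tcp_rot: [-180.0, -0.0, 83.1]
contact_force: [1.3, 0.0, -1.1]
opening: 61.4
grip_force: 42.8
```

{"method": "play_rows", "body": {"steps": [{"x": 0, "y": 0, "z": 0.001, "yaw": 0, "gripper": 0}, {"x": 0, "y": 0, "z": 0, "yaw": 0, "gripper": 0}]}}

```text
time: 9.15
tcp_pos: [484.7, -131.0, 74.3]
tcp_rot: [180.0, 0.0, 83.1]
contact_force: [-0.6, 0.9, -0.9]
opening: 61.4
grip_force: 42.9
```

```bash
python3 held.py w6
python3 - <<'E'
from h import *
p,dd=capture('scene');np.savez('sc2.npz',p=p,d=dd);cv2.imwrite('pics/sc2.png',cv2.resize(p[165:240,60:230][:,:,::-1],None,fx=4.5,fy=4.5,interpolation=cv2.INTER_CUBIC))
E
```

```text
t 9.15 [ 484.7 -131.    74.3] [179.99   0.    83.09] F [-0.6  0.9 -0.9] 61.42002454336274 42.85385549068451
n 26833 x range [-55.1  51. ] y [-28.4  28.4]
plane slopes deg [0.35 0.03] z at TCP 3.29 26108
lid in tool (array([-3.9, -0. ]), 111.2, 58.4, np.float32(-0.1))
```

View pics/sc2.png

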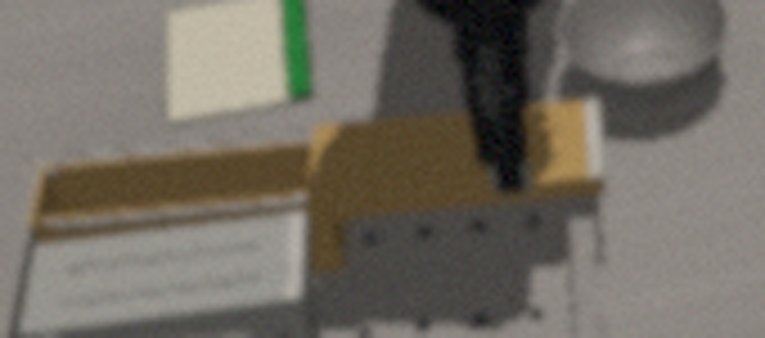

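The lid's tilt has gone from -1.1° to level, so the plate is lying on the rim. Its open edge is over the tin's end at (315,150). Next I'll slide it in a little.

{"method": "play_rows", "body": {"steps": [{"x": -0.006, "y": 0, "z": 0, "yaw": 0, "gripper": 0}, {"x": -0.006, "y": 0, "z": 0, "yaw": 0, "gripper": 0}, {"x": -0.006, "y": 0, "z": 0, "yaw": 0, "gripper": 0}, {"x": 0, "y": 0, "z": 0, "yaw": 0, "gripper": 0}]}}

```text
time: 9.75
tcp_pos: [482.4, -149.5, 74.3]
tcp_rot: [-180.0, 0.0, 83.0]
contact_force: [-0.2, -1.0, -0.6]
opening: 61.5
grip_force: 42.9
```

{"method": "play_rows", "body": {"steps": [{"x": -0.007, "y": 0, "z": 0, "yaw": 0, "gripper": 0}, {"x": -0.007, "y": 0, "z": 0, "yaw": 0, "gripper": 0}, {"x": 0, "y": 0, "z": 0, "yaw": 0, "gripper": 0}]}}

```text
time: 10.12
tcp_pos: [480.8, -163.4, 74.3]
tcp_rot: [180.0, 0.0, 83.0]
contact_force: [0.3, -0.5, -0.5]
opening: 61.5
grip_force: 42.9
```

```bash
cat > sc.py <<'E'
from h import *
import sys
# along-extent of gold (or dark) rim-level tin + lid: free parts seen from scene/top
p,d=capture('top');np.savez('t.npz',p=p,d=d);K,C=cam('top');W=cloud(d,K,C);X,Y,Z=[W[...,i] for i in range(3)]
u0=np.array([np.cos(np.radians(-96.5)),np.sin(np.radians(-96.5))]);w0=np.array([-u0[1],u0[0]])
q=(d>0)&(Z>60)&(Z<80)&(X>400)&(X<720)&(Y<-50)&(Y>-450)
v,u=np.nonzero(q);P=toplane(np.c_[u,v],K,C,68.);a=P[:,:2]@w0;s=P[:,:2]@u0;h=Z[q]
g0={'gold':0,'dark':146}[sys.argv[1]]
b=np.percentile(a,0.5)
print('g across start',b)
m=(a>b-6+g0)&(a<b+60+g0)
print('along',np.percentile(s[m],[0.5,99.5]).round(1))
print([(int(lo),int(((s[m]>=lo)&(s[m]<lo+10)).sum()),round(float(np.median(h[m][(s[m]>=lo)&(s[m]<lo+10)])),1)) for lo in range(60,360,10) if ((s[m]>=lo)&(s[m]<lo+10)).sum()>0])
E
python3 held.py w7; python3 sc.py gold
```

```text
t 10.12 [ 480.8 -163.4   74.3] [1.800e+02 1.000e-02 8.304e+01] F [ 0.3 -0.5 -0.5] 61.48760193107443 42.90860652923584
n 26839 x range [-54.8  51. ] y [-28.4  28.4]
plane slopes deg [0.49 0.05] z at TCP 3.29 26127
lid in tool (array([-3.9,  0. ]), 111.2, 58.7, np.float32(-0.0))
g across start 464.1181499364633
along [ 56.1 339. ]
[(60, 72, 69.4), (70, 73, 69.6), (80, 71, 70.1), (90, 46, 69.8), (100, 1, 73.5), (260, 6, 65.7), (270, 12, 68.4), (280, 12, 66.4), (290, 21, 66.1), (300, 22, 66.5), (310, 16, 65.8), (320, 17, 67.2), (330, 33, 66.2)]
```

{"method": "play_rows", "body": {"steps": [{"x": -0.009, "y": 0, "z": 0, "yaw": 0, "gripper": 0}, {"x": -0.009, "y": 0, "z": 0, "yaw": 0, "gripper": 0}, {"x": -0.009, "y": 0, "z": 0, "yaw": 0, "gripper": 0}, {"x": 0, "y": 0, "z": 0, "yaw": 0, "gripper": 0}]}}

```text
time: 10.72
tcp_pos: [477.5, -190.5, 74.3]
tcp_rot: [180.0, 0.0, 83.0]
contact_force: [-0.1, -0.9, -0.1]
opening: 62.0
grip_force: 43.0
```

{"method": "play_rows", "body": {"steps": [{"x": -0.009, "y": 0, "z": 0, "yaw": 0, "gripper": 0}, {"x": -0.009, "y": 0, "z": 0, "yaw": 0, "gripper": 0}, {"x": -0.009, "y": 0, "z": 0, "yaw": 0, "gripper": 0}, {"x": 0, "y": 0, "z": 0, "yaw": 0, "gripper": 0}]}}

```text
time: 11.22
tcp_pos: [474.4, -217.5, 74.6]
tcp_rot: [180.0, 0.1, 83.0]
contact_force: [-0.2, -3.4, 2.6]
opening: 61.3
grip_force: 43.5
```

```bash
python3 held.py w8
python3 - <<'E'
from h import *
u0=np.array([np.cos(np.radians(-96.5)),np.sin(np.radians(-96.5))])
p,d=capture('scene');K,C=cam('scene')
for nm,(pp,dd) in(('before',(np.load('scene.npz')['p'],np.load('scene.npz')['d'])),('now',(p,d))):
    W=cloud(dd,K,C);X,Y,Z=[W[...,i] for i in range(3)];q=(dd>0)&(Z>60)&(Z<78)&(Y<-300)&(Y>-430)
    v,u=np.nonzero(q);P=toplane(np.c_[u,v],K,C,68.)[:,:2];a=P@np.array([-u0[1],u0[0]]);s=P@u0
    a-=455
    for k,(lo,hi) in dict(gold=(-10,60),steel=(66,134),dark=(140,215)).items():
        m=(a>lo)&(a<hi);print(nm,k,m.sum(),'far end',np.percentile(s[m],98).round(1),'across',np.percentile(a[m],[2,98]).round(1))
E
```

```text
t 11.22 [ 474.4 -217.5   74.6] [1.7997e+02 7.0000e-02 8.3020e+01] F [-0.2 -3.4  2.6] 61.34460979049829 43.488473296165466
n 26836 x range [-54.4  50.9] y [-28.4  28.4]
plane slopes deg [ 0.98 -0.  ] z at TCP 3.26 26136
lid in tool (array([-3.9, -0. ]), 111.1, 58.7, np.float32(-180.0))
before gold 240 far end 343.3 across [10.5 59.6]
before steel 767 far end 335.7 across [ 68.5 132.7]
before dark 529 far end 328.5 across [140.8 211.5]
now gold 377 far end 342.8 across [ 2.4 59.4]
now steel 779 far end 335.5 across [ 68.1 132.7]
now dark 549 far end 328.5 across [140.8 212. ]
```

The tin hasn't moved and the lid is hooked on for about 100 mm. I'll let go, back off behind the lip, close the fingers and push.

{"method": "play_rows", "body": {"steps": [{"x": 0, "y": 0, "z": -0.0005, "yaw": 0, "gripper": -1}, {"x": 0, "y": 0, "z": 0, "yaw": 0, "gripper": -1}, {"x": 0, "y": 0, "z": 0, "yaw": 0, "gripper": -1}, {"x": 0, "y": 0, "z": 0, "yaw": 0, "gripper": -1}, {"x": 0, "y": 0, "z": -0.035, "yaw": 0, "gripper": -1}]}}

```text
time: 11.95
tcp_pos: [472.9, -215.7, 107.7]
tcp_rot: [-179.7, -0.1, 83.1]
contact_force: [1.1, 0.2, 1.4]
opening: 85.7
grip_force: 0.0
```

{"method": "play_rows", "body": {"steps": [{"x": 0.038, "y": 0, "z": 0, "yaw": 0, "gripper": 1}, {"x": 0.038, "y": 0, "z": 0, "yaw": 0, "gripper": 1}, {"x": 0, "y": 0, "z": 0, "yaw": 0, "gripper": 1}, {"x": 0, "y": 0, "z": 0, "yaw": 0, "gripper": 1}, {"x": 0, "y": 0, "z": 0, "yaw": 0, "gripper": 1}]}}

```text
time: 12.58
tcp_pos: [483.4, -141.7, 109.7]
tcp_rot: [-180.0, 0.0, 83.0]
contact_force: [-0.6, -0.3, -0.4]
opening: -0.0
grip_force: 0.0
```

```bash
cat > seat.py <<'E'
from h import *
import sys
# colour blob of lid from wrist at plate height 71.5, incl. white lip
T,s=pose();p,d=capture('wrist');cv2.imwrite(f'pics/{sys.argv[1]}.png',p[:,:,::-1]);np.savez(sys.argv[1]+'.npz',p=p,d=d,T=T)
K,C=cam('wrist',T);W=cloud(d,K,C);X,Y,Z=[W[...,i] for i in range(3)]
print('t',round(s['time'],2),s['tcp_pos'].round(1),s['tcp_rot'].round(2),s['opening'])
up=((d>0)&(Z>60)&(Z<82)).astype('uint8');k,l,st,ct=cv2.connectedComponentsWithStats(up)
for i in range(1,k):
    if st[i,4]>300:
        q=l==i;v,u=np.nonzero(q);r=rect(toplane(np.c_[u,v],K,C,71.5));print(st[i].tolist(),'z',np.percentile(Z[q],[5,50,95]).round(1),r)
        a=np.radians(r[3]);e=np.array([np.cos(a),np.sin(a)]);P=W[q];tt=P[:,:2]@e;print('  profile along: ',[(int(b),round(float(np.median(P[(tt>=b)&(tt<b+20),2])),1)) for b in range(int(tt.min()),int(tt.max())-10,20)])
E
python3 seat.py w9
```

```text
t 12.57 [ 483.4 -141.7  109.7] [-1.7999e+02  1.0000e-02  8.3030e+01] -0.03528337431901794
[202, 263, 23, 39, 641] z [62.  71.3 72.7] (array([ 453.7, -168.8]), 27.6, 12.1, np.float32(-107.5))
  profile along:  [(16, 71.3)]
[289, 263, 23, 39, 648] z [62.2 71.4 72.7] (array([ 505.7, -175.4]), 26.5, 12.7, np.float32(-94.0))
  profile along:  [(132, 71.4)]
[249, 334, 16, 36, 411] z [70.6 71.5 72.3] (array([ 474. , -223.2]), 28.0, 9.8, np.float32(-97.0))
  profile along:  [(149, 71.5)]
```

View pics/w9.png

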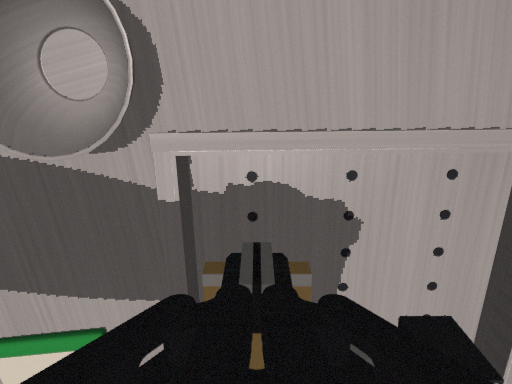

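The lid rests hooked at plate height 71.4, symmetric about the closed fingers (lip pieces at (213,280) and (300,280)). That was my tenth picture, so from here I check by numbers only. Lowering behind the lip and pushing.

{"method": "play_rows", "body": {"steps": [{"x": 0, "y": 0, "z": 0.03, "yaw": 0, "gripper": 1}, {"x": 0, "y": 0, "z": 0.011, "yaw": 0, "gripper": 1}, {"x": -0.008, "y": 0, "z": 0, "yaw": 0, "gripper": 1}, {"x": 0, "y": 0, "z": 0, "yaw": 0, "gripper": 1}]}}

```text
time: 13.12
tcp_pos: [482.8, -149.7, 69.6]
tcp_rot: [179.9, 0.0, 83.0]
contact_force: [-0.1, 0.1, 0.1]
opening: -0.2
grip_force: 0.0
```

{"method": "play_rows", "body": {"steps": [{"x": -0.008, "y": 0, "z": 0, "yaw": 0, "gripper": 1}, {"x": -0.008, "y": 0, "z": 0, "yaw": 0, "gripper": 1}, {"x": -0.008, "y": 0, "z": 0, "yaw": 0, "gripper": 1}, {"x": 0, "y": 0, "z": 0, "yaw": 0, "gripper": 1}]}}

```text
time: 13.62
tcp_pos: [479.5, -173.5, 68.8]
tcp_rot: [-180.0, 0.0, 83.0]
contact_force: [0.5, 0.0, 0.3]
opening: 0.4
grip_force: 0.0
```

{"method": "play_rows", "body": {"steps": [{"x": -0.008, "y": 0, "z": 0, "yaw": 0, "gripper": 1}, {"x": -0.008, "y": 0, "z": 0, "yaw": 0, "gripper": 1}, {"x": -0.008, "y": 0, "z": 0, "yaw": 0, "gripper": 1}, {"x": 0, "y": 0, "z": 0, "yaw": 0, "gripper": 1}]}}

```text
time: 14.12
tcp_pos: [476.6, -197.3, 68.7]
tcp_rot: [-180.0, 0.0, 83.0]
contact_force: [0.2, -0.6, 0.6]
opening: 0.5
grip_force: 0.0
```

{"method": "play_rows", "body": {"steps": [{"x": -0.007, "y": 0, "z": 0, "yaw": 0, "gripper": 1}, {"x": -0.007, "y": 0, "z": 0, "yaw": 0, "gripper": 1}, {"x": 0, "y": 0, "z": 0, "yaw": 0, "gripper": 1}]}}

```text
time: 14.5
tcp_pos: [475.0, -211.0, 68.8]
tcp_rot: [180.0, 0.0, 83.0]
contact_force: [-0.3, -0.4, 0.1]
opening: 0.0
grip_force: 0.0
```

{"method": "play_rows", "body": {"steps": [{"x": -0.003, "y": 0, "z": 0, "yaw": 0, "gripper": 1}, {"x": 0, "y": 0, "z": 0, "yaw": 0, "gripper": 1}]}}

```text
time: 14.75
tcp_pos: [474.7, -213.6, 68.8]
tcp_rot: [-180.0, 0.0, 83.1]
contact_force: [-0.5, 0.4, 0.0]
opening: -0.1
grip_force: 0.0
```

```bash
cat > chk.py <<'E'
from h import *
u0=np.array([np.cos(np.radians(-96.5)),np.sin(np.radians(-96.5))]);w0=np.array([-u0[1],u0[0]])
for n in('scene','top'):
    K,C=cam(n);z=np.load(n+'.npz')
    for nm,(pp,dd) in(('before',(z['p'],z['d'])),('now',capture(n))):
        W=cloud(dd,K,C);X,Y,Z=[W[...,i] for i in range(3)];q=(dd>0)&(Z>60)&(Z<78)&(Y<-120)&(Y>-430)&(X>400)
        v,u=np.nonzero(q);P=toplane(np.c_[u,v],K,C,70.)[:,:2];a=P@w0-455;s=P@u0
        for k,(lo,hi) in dict(gold=(-10,62),steel=(66,134),dark=(140,215)).items():
            m=(a>lo)&(a<hi);print(n,nm,k,m.sum(),'along',np.percentile(s[m],[1,50,99]).round(1),'across',np.percentile(a[m],[2,98]).round(1),'z',np.median(Z[q][m]).round(1))
E
python3 chk.py
```

```text
scene before gold 386 along [182.3 268.7 342.6] across [13.  61.6] z 68.1
scene before steel 1162 along [190.3 262.2 335.3] across [ 67.2 132.7] z 73.4
scene before dark 746 along [192.8 264.5 328.5] across [140.8 213.2] z 68.0
scene now gold 1069 along [153.9 260.1 341.5] across [ 4.6 61. ] z 73.3
scene now steel 1280 along [177.1 261.  335.1] across [ 67.3 132.6] z 73.2
scene now dark 760 along [192.9 263.3 328.4] across [140.8 213.3] z 67.8
top before gold 293 along [179.4 260.7 338.2] across [11.5 61.6] z 66.8
top before steel 968 along [187.4 258.  330.4] across [ 78.8 132.9] z 70.9
top before dark 354 along [194.7 263.9 326.7] across [140.5 209.6] z 67.4
top now gold 24 along [147.4 331.4 338.4] across [ 8.9 44.2] z 69.9Traceback (most recent call last):
  File "chk.py", line 9, in <module>
    m=(a>lo)&(a<hi);print(n,nm,k,m.sum(),'along',np.percentile(s[m],[1,50,99]).round(1),'across',np.percentile(a[m],[2,98]).round(1),'z',np.median(Z[q][m]).round(1))
                                                 ~~~~~~~~~~~~~^^^^^^^^^^^^^^^^
    return _quantile_unchecked(
        a, q, axis, out, overwrite_input, method, keepdims, weights)
    return _ureduce(a,
                    func=_quantile_ureduce_func,
    ...<5 lines>...
                    overwrite_input=overwrite_input,
                    method=method)
    r = func(a, **kwargs)
    result = _quantile(arr,
                       quantiles=q,
    ...<2 lines>...
                       out=out,
                       weights=wgt)
    slices_having_nans = np.isnan(arr[-1, ...])
                                  ~~~^^^^^^^^^
IndexError: index -1 is out of bounds for axis 0 with size 0
```

{"method": "play_rows", "body": {"steps": [{"x": -0.002, "y": 0, "z": 0, "yaw": 0, "gripper": 1}, {"x": 0, "y": 0, "z": 0, "yaw": 0, "gripper": 1}]}}

```text
time: 15.1
tcp_pos: [474.5, -215.5, 68.8]
tcp_rot: [180.0, 0.0, 83.1]
contact_force: [-0.1, 0.5, -0.7]
opening: -0.1
grip_force: 0.1
```

{"method": "play_rows", "body": {"steps": [{"x": -0.002, "y": 0, "z": 0, "yaw": 0, "gripper": 1}, {"x": 0, "y": 0, "z": 0, "yaw": 0, "gripper": 1}]}}

```text
time: 15.35
tcp_pos: [474.2, -217.6, 68.8]
tcp_rot: [180.0, 0.0, 83.1]
contact_force: [0.3, -0.5, 0.2]
opening: 0.2
grip_force: 0.1
```

{"method": "play_rows", "body": {"steps": [{"x": -0.002, "y": 0, "z": 0, "yaw": 0, "gripper": 1}, {"x": 0, "y": 0, "z": 0, "yaw": 0, "gripper": 1}]}}

```text
time: 15.6
tcp_pos: [473.9, -219.6, 68.8]
tcp_rot: [180.0, 0.0, 83.1]
contact_force: [0.3, -0.9, 0.2]
opening: 0.5
grip_force: 0.0
```

{"method": "play_rows", "body": {"steps": [{"x": -0.002, "y": 0, "z": 0, "yaw": 0, "gripper": 1}, {"x": 0, "y": 0, "z": 0, "yaw": 0, "gripper": 1}]}}

```text
time: 15.85
tcp_pos: [473.7, -221.6, 68.8]
tcp_rot: [-180.0, 0.0, 83.1]
contact_force: [-0.9, 0.7, -0.7]
opening: 0.0
grip_force: 0.0
```

```bash
sed -i "s/            m=(a>lo)&(a<hi);print/            m=(a>lo)\&(a<hi)\n            if m.sum()>30:print/" chk.py; python3 chk.py|grep -v before|grep scene
```

```text
scene now gold 1041 along [161.8 266.2 343.6] across [ 4.5 61. ] z 73.3
scene now steel 1275 along [185.5 262.5 335.4] across [ 67.3 132.6] z 73.3
scene now dark 745 along [193.  262.8 328.5] across [140.7 213.1] z 68.0
```

{"method": "play_rows", "body": {"steps": [{"x": -0.002, "y": 0, "z": 0, "yaw": 0, "gripper": 1}, {"x": -0.002, "y": 0, "z": 0, "yaw": 0, "gripper": 1}, {"x": 0, "y": 0, "z": 0, "yaw": 0, "gripper": 1}]}}

```text
time: 16.32
tcp_pos: [473.3, -225.3, 68.8]
tcp_rot: [-180.0, -0.0, 83.1]
contact_force: [0.4, 4.3, 0.5]
opening: -0.2
grip_force: 2.2
```

{"method": "play_rows", "body": {"steps": [{"x": -0.002, "y": 0, "z": 0, "yaw": 0, "gripper": 1}, {"x": -0.002, "y": 0, "z": 0, "yaw": 0, "gripper": 1}, {"x": 0, "y": 0, "z": 0, "yaw": 0, "gripper": 1}]}}

```text
time: 16.7
tcp_pos: [472.7, -229.5, 68.7]
tcp_rot: [-180.0, 0.0, 83.1]
contact_force: [1.5, 2.4, 0.6]
opening: 0.1
grip_force: 1.7
```

```bash
python3 chk.py|grep -v before|grep scene
```

```text
scene now gold 1043 along [169.2 274.5 351.7] across [ 4.4 60.9] z 73.2
scene now steel 1262 along [190.  263.9 336. ] across [ 67.2 132.6] z 73.2
scene now dark 750 along [193.1 266.5 328.5] across [140.8 213.4] z 68.0
```

{"method": "play_rows", "body": {"steps": [{"x": 0.02, "y": 0, "z": 0, "yaw": 0, "gripper": 1}, {"x": 0, "y": 0, "z": -0.06, "yaw": 0, "gripper": 1}, {"x": 0, "y": 0, "z": -0.06, "yaw": 0, "gripper": 1}, {"x": -0.04, "y": 0.0235, "z": -0.03, "yaw": 0, "gripper": 1}, {"x": -0.04, "y": 0.0235, "z": -0.03, "yaw": 0, "gripper": 1}]}}

```text
time: 17.42
tcp_pos: [513.0, -294.5, 250.9]
tcp_rot: [179.9, 0.1, 83.2]
contact_force: [1.1, -0.5, 0.5]
opening: 0.2
grip_force: 0.0
```

{"method": "play_rows", "body": {"steps": [{"x": -0.04, "y": 0.0235, "z": 0, "yaw": 0, "gripper": -1}, {"x": 0, "y": 0, "z": 0, "yaw": 0, "gripper": -1}, {"x": 0, "y": 0, "z": 0, "yaw": 0, "gripper": -1}]}}

```text
time: 17.8
tcp_pos: [530.7, -336.3, 248.4]
tcp_rot: [-179.9, -0.0, 83.1]
contact_force: [0.3, 0.1, 0.2]
opening: 54.4
grip_force: 0.0
```

```bash
python3 tins.py w10
python3 - <<'E'
from h import *
z=np.load('w10.npz');p,d,T=z['p'],z['d'],z['T'];K,C=cam('wrist',T);W=cloud(d,K,C);X,Y,Z=[W[...,i] for i in range(3)]
u0=np.array([np.cos(np.radians(-97)),np.sin(np.radians(-97))]);w0=np.array([-u0[1],u0[0]])
def ext(lo,hi,zp,pc=(0.5,99.5)):
    q=(d>0)&(Z>lo)&(Z<hi);v,u=np.nonzero(q);P=toplane(np.c_[u,v],K,C,zp)[:,:2];return P@u0,P@w0,Z[q]
s,a,h=ext(58,80,70)
H,e=np.histogram(a,bins=np.arange(a.min(),a.max()+4,4));print([(int(x),int(c)) for x,c in zip(e,H)])
# tray rim walls far/near
q=(d>0)&(Z>35)&(Z<45);v,u=np.nonzero(q);P=toplane(np.c_[u,v],K,C,40)[:,:2];print('tray far rim along',np.percentile(P@u0,[1,50,90,99]).round(1))
E
```

```text
t 17.8 [ 530.7 -336.3  248.4] [-1.7995e+02 -1.0000e-02  8.3080e+01]
bench nan
[139, 73, 85, 170, 11774] z 71.6 (array([ 463.3, -321. ]), 163.2, 71.0, np.float32(-96.9))
[219, 76, 77, 153, 10383] z 71.9 (array([ 534.4, -322.9]), 144.1, 69.7, np.float32(-95.0))
[304, 86, 64, 135, 2630] z 67.6 (array([ 606. , -332.3]), 129.4, 53.7, np.float32(-96.9))
[488, 296, 24, 67, 757] z 68.0 (array([ 783.4, -558.2]), 93.5, 24.8, np.float32(-87.9))
[297, 343, 32, 22, 332] z 66.2 (array([ 572.6, -568.5]), 45.5, 20.4, np.float32(-149.0))
[(463, 331), (467, 713), (471, 716), (475, 716), (479, 712), (483, 709), (487, 711), (491, 714), (495, 708), (499, 713), (503, 713), (507, 715), (511, 709), (515, 712), (519, 714), (523, 711), (527, 702), (531, 55), (535, 291), (539, 626), (543, 636), (547, 647), (551, 632), (555, 651), (559, 629), (563, 681), (567, 602), (571, 638), (575, 638), (579, 646), (583, 638), (587, 645), (591, 638), (595, 641), (599, 448), (603, 56), (607, 0), (611, 29), (615, 482), (619, 538), (623, 80), (627, 78), (631, 84), (635, 92), (639, 94), (643, 87), (647, 66), (651, 38), (655, 109), (659, 572), (663, 496), (667, 117), (671, 0), (675, 0), (679, 0), (683, 0), (687, 0), (691, 0), (695, 0), (699, 0), (703, 0), (707, 0), (711, 0), (715, 0), (719, 0), (723, 0), (727, 0), (731, 0), (735, 0), (739, 0), (743, 0), (747, 0), (751, 0), (755, 0), (759, 0), (763, 0), (767, 0), (771, 0), (775, 0), (779, 0), (783, 0), (787, 0), (791, 0), (795, 0), (799, 0), (803, 0), (807, 0), (811, 0), (815, 0), (819, 0), (823, 0), (827, 0), (831, 65), (835, 124), (839, 159), (843, 182), (847, 165), (851, 49), (855, 9), (859, 3), (863, 1)]
tray far rim along [120.4 291.3 478.  536.4]
  return _methods._mean(a, axis=axis, dtype=dtype,
  ret = ret.dtype.type(ret / rcount)
```

The gold lid is home: lid and tin together span 163 mm and the plate is at z 71.6. The dark tin measures 129x54 mm at (606,-332), pointing -97°. Now the dark lid.

{"method": "play_rows", "body": {"steps": [{"x": 0, "y": 0, "z": 0, "yaw": 8, "gripper": -1}, {"x": 0.0594, "y": -0.0144, "z": 0, "yaw": 0, "gripper": -1}, {"x": 0.0594, "y": -0.0144, "z": 0, "yaw": 0, "gripper": -1}, {"x": 0.0594, "y": -0.0144, "z": 0, "yaw": 0, "gripper": -1}, {"x": 0.0594, "y": -0.0144, "z": 0, "yaw": 0, "gripper": -1}]}}

```text
time: 18.48
tcp_pos: [535.2, -89.8, 249.6]
tcp_rot: [179.9, -0.0, 75.1]
contact_force: [1.4, -0.1, 0.1]
opening: 85.7
grip_force: 0.0
```

{"method": "play_rows", "body": {"steps": [{"x": 0.0594, "y": -0.0144, "z": 0, "yaw": 0, "gripper": -1}, {"x": 0.0594, "y": -0.0144, "z": 0, "yaw": 0, "gripper": -1}, {"x": 0.0594, "y": -0.0144, "z": 0, "yaw": 0, "gripper": -1}, {"x": 0.0594, "y": -0.0144, "z": 0, "yaw": 0, "gripper": -1}, {"x": 0.0594, "y": -0.0144, "z": 0, "yaw": 0, "gripper": -1}]}}

```text
time: 19.1
tcp_pos: [541.6, 215.5, 249.8]
tcp_rot: [179.9, -0.0, 75.1]
contact_force: [0.8, -0.5, -0.1]
opening: 85.4
grip_force: 0.0
```

{"method": "play_rows", "body": {"steps": [{"x": 0.0594, "y": -0.0144, "z": 0, "yaw": 0, "gripper": -1}, {"x": 0, "y": 0, "z": 0, "yaw": 0, "gripper": -1}, {"x": 0, "y": 0, "z": 0, "yaw": 0, "gripper": -1}]}}

```text
time: 19.48
tcp_pos: [543.5, 274.4, 249.3]
tcp_rot: [180.0, 0.0, 75.2]
contact_force: [0.5, -0.0, 0.4]
opening: 85.2
grip_force: 0.0
```

```bash
python3 look.py w11
```

```text
t 19.48 [543.5 274.4 249.3] [179.97   0.    75.17] bench 0.1
[226, 93, 62, 119, 6841] hsv [105.  12.  58.] z 14.2 (array([545.6, 277.2]), 133.6, 70.0, np.float32(-104.9)) white [257. 151.]
```

{"method": "play_rows", "body": {"steps": [{"x": 0.014, "y": 0.0006, "z": 0.052, "yaw": 0, "gripper": -1}, {"x": 0.014, "y": 0.0006, "z": 0.052, "yaw": 0, "gripper": -1}, {"x": 0, "y": 0, "z": 0.052, "yaw": 0, "gripper": -1}, {"x": 0, "y": 0, "z": 0.05, "yaw": 0, "gripper": -1}, {"x": 0, "y": 0, "z": 0, "yaw": 0, "gripper": -1}]}}

```text
time: 20.15
tcp_pos: [550.7, 298.2, 39.5]
tcp_rot: [-179.7, 0.3, 75.0]
contact_force: [-0.3, -0.7, 0.7]
opening: 85.8
grip_force: 0.0
```

{"method": "play_rows", "body": {"steps": [{"x": 0, "y": 0, "z": 0.014, "yaw": 0, "gripper": -1}, {"x": 0, "y": 0, "z": 0.006, "yaw": 0, "gripper": -1}, {"x": 0, "y": 0, "z": 0.006, "yaw": 0, "gripper": -1}, {"x": 0, "y": 0, "z": 0, "yaw": 0, "gripper": -1}]}}

```text
time: 20.65
tcp_pos: [552.9, 300.7, 16.8]
tcp_rot: [180.0, 0.0, 75.1]
contact_force: [0.8, 0.3, 0.6]
opening: 85.0
grip_force: 0.0
```

{"method": "play_rows", "body": {"steps": [{"x": 0, "y": 0, "z": 0, "yaw": 0, "gripper": 0}, {"x": 0, "y": 0, "z": 0, "yaw": 0, "gripper": 0}, {"x": 0, "y": 0, "z": 0, "yaw": 0, "gripper": 0}, {"x": 0, "y": 0, "z": 0, "yaw": 0, "gripper": 0}], "squeeze": 36}}

```text
time: 21.15
tcp_pos: [553.0, 300.9, 17.9]
tcp_rot: [180.0, -0.0, 75.1]
contact_force: [-1.9, -0.0, 4.5]
opening: 61.6
grip_force: 37.8
```

{"method": "play_rows", "body": {"steps": [{"x": 0, "y": 0, "z": -0.03, "yaw": 0, "gripper": 0}, {"x": 0, "y": 0, "z": -0.06, "yaw": 0, "gripper": 0}, {"x": 0, "y": 0, "z": -0.06, "yaw": 0, "gripper": 0}, {"x": 0, "y": 0, "z": 0, "yaw": 0, "gripper": 0}]}}

```text
time: 21.65
tcp_pos: [554.7, 301.8, 172.8]
tcp_rot: [179.6, -0.4, 75.1]
contact_force: [0.1, -0.1, -2.0]
opening: 61.2
grip_force: 40.0
```

```bash
python3 held.py w12
```

```text
t 21.65 [554.7 301.8 172.8] [179.63  -0.36  75.09] F [ 0.1 -0.1 -2. ] 61.213341493155106 39.96402204036713
n 24058 x range [-57.2  42.2] y [-28.4  28.4]
plane slopes deg [-1.2  -0.04] z at TCP 3.87 23085
lid in tool (array([-8.5, -0. ]), 103.0, 58.7, np.float32(-180.0))
```

{"method": "play_rows", "body": {"steps": [{"x": 0, "y": 0, "z": -0.02, "yaw": -8, "gripper": 0}, {"x": -0.0553, "y": 0.016, "z": 0, "yaw": 0, "gripper": 0}, {"x": -0.0553, "y": 0.016, "z": 0, "yaw": 0, "gripper": 0}, {"x": -0.0553, "y": 0.016, "z": 0, "yaw": 0, "gripper": 0}, {"x": -0.0553, "y": 0.016, "z": 0, "yaw": 0, "gripper": 0}]}}

```text
time: 22.32
tcp_pos: [589.2, 71.6, 184.8]
tcp_rot: [-179.9, 0.0, 83.1]
contact_force: [1.1, 0.1, -2.1]
opening: 61.3
grip_force: 40.0
```

{"method": "play_rows", "body": {"steps": [{"x": -0.0553, "y": 0.016, "z": 0, "yaw": 0, "gripper": 0}, {"x": -0.0553, "y": 0.016, "z": 0, "yaw": 0, "gripper": 0}, {"x": -0.0553, "y": 0.016, "z": 0, "yaw": 0, "gripper": 0}, {"x": -0.0553, "y": 0.016, "z": 0, "yaw": 0, "gripper": 0}, {"x": 0, "y": 0, "z": 0.04, "yaw": 0, "gripper": 0}]}}

```text
time: 22.95
tcp_pos: [627.6, -158.2, 146.9]
tcp_rot: [179.8, 0.1, 82.8]
contact_force: [0.3, 1.0, -2.5]
opening: 61.3
grip_force: 40.0
```

{"method": "play_rows", "body": {"steps": [{"x": 0, "y": 0, "z": 0.05, "yaw": 0, "gripper": 0}, {"x": 0, "y": 0, "z": 0, "yaw": 0, "gripper": 0}, {"x": 0, "y": 0, "z": 0, "yaw": 0, "gripper": 0}]}}

```text
time: 23.32
tcp_pos: [626.9, -153.8, 97.9]
tcp_rot: [180.0, 0.0, 83.1]
contact_force: [0.2, -0.3, -1.4]
opening: 61.3
grip_force: 40.5
```

```bash
python3 held.py w13
python3 - <<'E'
from h import *
T,s=pose()
d=np.array([np.cos(np.radians(-97)),np.sin(np.radians(-97))]);c=np.array([606,-332.3])
r=s['tcp_pos'][:2]-c;print('s',-r@d-26,'lateral(+tool y)',r@np.array([-d[1],d[0]]))
E
```

```text
t 23.32 [ 626.9 -153.8   97.9] [179.97   0.    83.1 ] F [ 0.2 -0.3 -1.4] 61.275432933602474 40.46635150909424
n 24056 x range [-57.2  42.2] y [-28.4  28.4]
plane slopes deg [-1.11 -0.02] z at TCP 3.87 23092
lid in tool (array([-8.6, -0.2]), 103.0, 58.7, np.float32(-179.9))
s 153.73294060834937 lateral(+tool y) -0.4367170066049475
```

{"method": "play_rows", "body": {"steps": [{"x": 0, "y": 0.0004, "z": 0.014, "yaw": 0, "gripper": 0}, {"x": -0.011, "y": 0, "z": 0, "yaw": 0, "gripper": 0}, {"x": -0.011, "y": 0, "z": 0, "yaw": 0, "gripper": 0}, {"x": -0.011, "y": 0, "z": 0, "yaw": 0, "gripper": 0}, {"x": 0, "y": 0, "z": 0, "yaw": 0, "gripper": 0}]}}

```text
time: 24.0
tcp_pos: [622.9, -187.9, 83.0]
tcp_rot: [180.0, 0.0, 83.0]
contact_force: [1.0, 0.3, -2.0]
opening: 61.3
grip_force: 40.4
```

{"method": "play_rows", "body": {"steps": [{"x": 0, "y": 0, "z": 0.004, "yaw": 0, "gripper": 0}, {"x": 0, "y": 0, "z": 0.002, "yaw": 0, "gripper": 0}, {"x": 0, "y": 0, "z": 0, "yaw": 0, "gripper": 0}]}}

```text
time: 24.38
tcp_pos: [622.9, -186.4, 76.5]
tcp_rot: [-180.0, -0.0, 83.1]
contact_force: [-0.1, -0.1, -1.9]
opening: 61.0
grip_force: 40.6
```

{"method": "play_rows", "body": {"steps": [{"x": 0, "y": 0, "z": 0.002, "yaw": 0, "gripper": 0}, {"x": 0, "y": 0, "z": 0, "yaw": 0, "gripper": 0}]}}

```text
time: 24.62
tcp_pos: [623.1, -186.5, 74.7]
tcp_rot: [180.0, -0.0, 83.1]
contact_force: [0.6, 0.4, -1.0]
opening: 61.1
grip_force: 40.7
```

```bash
python3 held.py w14
```

```text
t 24.62 [ 623.1 -186.5   74.7] [180.   -0.   83.1] F [ 0.6  0.4 -1. ] 61.1304925502683 40.659306049346924
n 24058 x range [-55.5  42. ] y [-28.4  28.4]
plane slopes deg [ 0.55 -0.03] z at TCP 3.85 23208
lid in tool (array([-8.6,  0.1]), 103.0, 58.5, np.float32(-180.0))
```

{"method": "play_rows", "body": {"steps": [{"x": -0.006, "y": 0, "z": -0.0004, "yaw": 0, "gripper": 0}, {"x": -0.006, "y": 0, "z": 0, "yaw": 0, "gripper": 0}, {"x": -0.006, "y": 0, "z": 0, "yaw": 0, "gripper": 0}, {"x": 0, "y": 0, "z": 0, "yaw": 0, "gripper": 0}]}}

```text
time: 25.18
tcp_pos: [620.7, -205.3, 75.2]
tcp_rot: [-180.0, 0.0, 83.0]
contact_force: [0.7, -0.2, 0.6]
opening: 61.2
grip_force: 40.7
```

{"method": "play_rows", "body": {"steps": [{"x": -0.006, "y": 0, "z": 0, "yaw": 0, "gripper": 0}, {"x": -0.006, "y": 0, "z": 0, "yaw": 0, "gripper": 0}, {"x": -0.006, "y": 0, "z": 0, "yaw": 0, "gripper": 0}, {"x": 0, "y": 0, "z": 0, "yaw": 0, "gripper": 0}]}}

```text
time: 25.68
tcp_pos: [618.6, -223.1, 75.2]
tcp_rot: [180.0, 0.0, 83.0]
contact_force: [-0.2, -0.5, -0.2]
opening: 61.5
grip_force: 40.8
```

```bash
python3 held.py w15;python3 chk.py|grep dark
```

```text
t 25.68 [ 618.6 -223.1   75.2] [1.800e+02 2.000e-02 8.304e+01] F [-0.2 -0.5 -0.2] 61.527048735284495 40.76117277145386
n 24045 x range [-55.6  42. ] y [-28.4  28.4]
plane slopes deg [ 0.39 -0.02] z at TCP 3.85 23193
lid in tool (array([-8.3, -0. ]), 103.5, 58.4, np.float32(-0.0))
scene before dark 746 along [192.8 264.5 328.5] across [140.8 213.2] z 68.0
scene now dark 1508 along [112.9 221.2 327.5] across [141.5 213.6] z 72.2
top before dark 354 along [194.7 263.9 326.7] across [140.5 209.6] z 67.4
top now dark 282 along [108.  126.7 327.3] across [145.3 213.4] z 70.2
```

{"method": "play_rows", "body": {"steps": [{"x": -0.007, "y": 0, "z": 0, "yaw": 0, "gripper": 0}, {"x": -0.007, "y": 0, "z": 0, "yaw": 0, "gripper": 0}, {"x": -0.006, "y": 0, "z": 0, "yaw": 0, "gripper": 0}, {"x": 0, "y": 0, "z": 0, "yaw": 0, "gripper": 0}]}}

```text
time: 26.32
tcp_pos: [616.2, -243.1, 75.3]
tcp_rot: [180.0, 0.0, 83.0]
contact_force: [-0.2, -1.0, 0.7]
opening: 61.5
grip_force: 41.0
```

{"method": "play_rows", "body": {"steps": [{"x": 0, "y": 0, "z": 0, "yaw": 0, "gripper": -1}, {"x": 0, "y": 0, "z": 0, "yaw": 0, "gripper": -1}, {"x": 0, "y": 0, "z": 0, "yaw": 0, "gripper": -1}, {"x": 0, "y": 0, "z": 0, "yaw": 0, "gripper": -1}, {"x": 0, "y": 0, "z": -0.035, "yaw": 0, "gripper": -1}]}}

```text
time: 26.95
tcp_pos: [614.9, -241.7, 107.6]
tcp_rot: [-179.7, -0.1, 83.1]
contact_force: [0.2, -0.2, 0.5]
opening: 85.4
grip_force: 0.0
```

{"method": "play_rows", "body": {"steps": [{"x": 0.035, "y": 0, "z": 0, "yaw": 0, "gripper": 1}, {"x": 0.035, "y": 0, "z": 0, "yaw": 0, "gripper": 1}, {"x": 0, "y": 0, "z": 0, "yaw": 0, "gripper": 1}, {"x": 0, "y": 0, "z": 0, "yaw": 0, "gripper": 1}, {"x": 0, "y": 0, "z": 0, "yaw": 0, "gripper": 1}]}}

```text
time: 27.58
tcp_pos: [624.6, -173.6, 110.1]
tcp_rot: [-180.0, 0.0, 83.0]
contact_force: [-0.0, 0.6, -0.2]
opening: -0.2
grip_force: 0.0
```

```bash
python3 seat.py w16; python3 chk.py|grep dark
```

```text
t 27.57 [ 624.6 -173.6  110.1] [-1.800e+02  1.000e-02  8.303e+01] -0.23425756837672873
[204, 268, 21, 33, 503] z [61.7 69.  70.1] (array([ 595. , -202.2]), 23.8, 11.0, np.float32(-107.5))
  profile along:  [(8, 69.0)]
[289, 268, 22, 34, 526] z [61.9 68.9 69.9] (array([ 647.8, -209.1]), 24.6, 11.5, np.float32(-86.5))
  profile along:  [(242, 68.9)]
[249, 334, 16, 36, 410] z [69.9 71.  72. ] (array([ 615.2, -255.4]), 28.0, 9.8, np.float32(-97.0))
  profile along:  [(164, 70.8)]
[0, 340, 90, 44, 2334] z [61.2 71.  72.5] (array([ 471.9, -236.9]), 72.3, 31.1, np.float32(-153.9))
  profile along:  [(-344, 67.3), (-324, 71.1), (-304, 71.3)]
scene before dark 746 along [192.8 264.5 328.5] across [140.8 213.2] z 68.0
scene now dark 1755 along [133.2 219.4 327.2] across [141.6 213.6] z 72.2
top before dark 354 along [194.7 263.9 326.7] across [140.5 209.6] z 67.4
top now dark 152 along [273.1 301.8 329.6] across [140.4 209.2] z 68.2
```

{"method": "play_rows", "body": {"steps": [{"x": 0, "y": 0, "z": 0.03, "yaw": 0, "gripper": 1}, {"x": 0, "y": 0, "z": 0.012, "yaw": 0, "gripper": 1}, {"x": -0.008, "y": 0, "z": 0, "yaw": 0, "gripper": 1}, {"x": -0.008, "y": 0, "z": 0, "yaw": 0, "gripper": 1}, {"x": 0, "y": 0, "z": 0, "yaw": 0, "gripper": 1}]}}

```text
time: 28.35
tcp_pos: [623.1, -189.7, 69.2]
tcp_rot: [179.9, 0.0, 83.0]
contact_force: [1.0, 0.1, -0.2]
opening: -0.0
grip_force: 0.0
```

{"method": "play_rows", "body": {"steps": [{"x": -0.007, "y": 0, "z": 0, "yaw": 0, "gripper": 1}, {"x": -0.007, "y": 0, "z": 0, "yaw": 0, "gripper": 1}, {"x": -0.007, "y": 0, "z": 0, "yaw": 0, "gripper": 1}, {"x": 0, "y": 0, "z": 0, "yaw": 0, "gripper": 1}]}}

```text
time: 28.85
tcp_pos: [620.3, -210.2, 68.3]
tcp_rot: [180.0, 0.0, 83.1]
contact_force: [0.0, 0.4, 0.1]
opening: -0.3
grip_force: 0.0
```

```bash
python3 chk.py|grep dark|grep now
```

```text
scene now dark 1699 along [135.8 238.5 342.9] across [141.5 213.6] z 72.6
top now dark 110 along [127.6 321.6 340.6] across [140.7 208.1] z 67.4
```

The dark lid droops at its lip end and jammed there, so the push slid the tin about 14 mm. I'll check the room to the wall and where the lid is before going on.

Run:
```python
from h import *
u0=np.array([np.cos(np.radians(-96.5)),np.sin(np.radians(-96.5))]);w0=np.array([-u0[1],u0[0]])
for n in('top','scene'):
    z=np.load(n+'.npz');d=z['d'];K,C=cam(n);W=cloud(d,K,C);Z=W[...,2];P=W[...,:2]@u0;A=W[...,:2]@w0-455
    q=(d>0)&(abs(A-180)<60)&(P>320)&(P<400)
    print(n,[(b,round(float(np.percentile(Z[q&(P>=b)&(P<b+4)],50)),1),round(float(np.percentile(Z[q&(P>=b)&(P<b+4)],95)),1)) for b in range(320,396,4) if (q&(P>=b)&(P<b+4)).sum()>3])
    q=(d>0)&(abs(A-100)<100)&(P>20)&(P<120);print(n,[(b,round(float(np.percentile(Z[q&(P>=b)&(P<b+4)],60)),1)) for b in range(60,112,4) if (q&(P>=b)&(P<b+4)).sum()>3])
```

```text
top [(320, 42.6, 72.6), (324, 50.2, 72.3), (328, 41.4, 73.7), (332, 16.2, 41.4), (336, 24.6, 41.0), (340, 15.6, 41.3), (344, 12.4, 41.1), (348, 25.3, 41.3), (352, 38.8, 43.1), (356, 38.7, 42.7), (360, 39.2, 42.0), (364, 36.3, 38.6), (376, 1.9, 4.4), (380, -0.8, 2.0), (384, -0.6, 4.0), (388, -0.4, 3.6), (392, -0.2, 4.6)]
top [(60, 2.8), (64, 3.5), (68, 2.5), (72, 2.8), (76, 3.1), (80, 3.4), (84, 3.1), (88, 2.3), (92, 3.2), (96, 3.5), (100, 3.8), (104, 2.6), (108, 3.7)]
scene [(320, 44.1, 74.1), (324, 53.4, 73.3), (328, 51.9, 73.6), (332, 23.3, 73.3), (336, 8.6, 42.1), (340, 5.6, 41.4), (344, 5.7, 42.1), (348, 6.6, 41.4), (352, 29.3, 43.2), (356, 41.6, 43.8), (360, 41.6, 43.8), (364, 41.1, 43.4), (368, 1.7, 7.6), (372, 2.0, 4.0), (376, 1.7, 2.6), (380, 1.3, 3.4), (384, 1.7, 4.1), (388, 1.4, 4.1), (392, 1.5, 3.7)]
scene [(60, 5.3), (64, 5.3), (68, 5.4), (72, 4.9), (76, 4.7), (80, 5.0), (84, 5.3), (88, 4.8), (92, 5.3), (96, 5.0), (100, 4.6), (104, 5.4), (108, 4.7)]
```

{"method": "play_rows", "body": {"steps": [{"x": 0.012, "y": 0, "z": 0, "yaw": 0, "gripper": 1}, {"x": 0, "y": 0, "z": -0.05, "yaw": 0, "gripper": 1}, {"x": 0, "y": 0, "z": -0.06, "yaw": 0, "gripper": 1}, {"x": 0, "y": 0, "z": -0.06, "yaw": 0, "gripper": -1}, {"x": 0, "y": 0, "z": 0, "yaw": 0, "gripper": -1}]}}

```text
time: 29.58
tcp_pos: [623.2, -197.3, 244.3]
tcp_rot: [179.5, 0.1, 83.1]
contact_force: [0.8, 0.8, -0.8]
opening: 35.6
grip_force: 0.0
```

{"method": "play_rows", "body": {"steps": [{"x": 0, "y": 0, "z": 0, "yaw": 0, "gripper": -1}, {"x": 0, "y": 0, "z": 0, "yaw": 0, "gripper": -1}]}}

```text
time: 29.82
tcp_pos: [621.3, -197.2, 236.4]
tcp_rot: [-179.8, -0.0, 83.1]
contact_force: [0.3, -0.2, 0.3]
opening: 72.3
grip_force: 0.0
```

```bash
python3 seat.py w17; python3 chk.py|grep dark|grep now
```

```text
t 29.82 [ 621.3 -197.2  236.4] [-1.7985e+02 -2.0000e-02  8.3100e+01] 72.28435793423192
[224, 196, 68, 163, 8625] z [67.1 71.2 74.2] (array([ 608., -313.]), 192.1, 69.7, np.float32(-96.9))
  profile along:  [(144, 69.5), (164, 70.2), (184, 71.0), (204, 71.8), (224, 72.6), (244, 73.4), (264, 73.9), (284, 67.7), (304, 67.6), (324, 66.4)]
[78, 230, 72, 87, 4071] z [65.3 71.5 72.9] (array([ 468.6, -285.3]), 100.6, 68.4, np.float32(-96.8))
  profile along:  [(181, 71.4), (201, 71.5), (221, 71.6), (241, 71.5), (261, 71.4)]
[149, 231, 78, 124, 6295] z [67.3 71.7 73.1] (array([ 535.6, -320.2]), 149.8, 70.1, np.float32(-94.6))
  profile along:  [(206, 71.7), (226, 71.8), (246, 71.7), (266, 71.8), (286, 71.8), (306, 71.7), (326, 71.6)]
scene now dark 1752 along [152.5 236.2 342.8] across [141.5 213.4] z 72.4
```

The lid tilts 2.3° with about 58 mm still to go, and the tin has 8 mm of room to the wall (23 mm total shift, within the limit). I'll regrip the lid at its lip end, clear of the steel tin, level it and slide it a bit farther.

{"method": "play_rows", "body": {"steps": [{"x": -0.0315, "y": 0.001, "z": 0, "yaw": 0, "gripper": -1}, {"x": 0, "y": 0, "z": 0.05, "yaw": 0, "gripper": -1}, {"x": 0, "y": 0, "z": 0.05, "yaw": 0, "gripper": -1}, {"x": 0, "y": 0, "z": 0.038, "yaw": 0, "gripper": -1}, {"x": 0, "y": 0, "z": 0, "yaw": 0, "gripper": -1}]}}

```text
time: 30.6
tcp_pos: [616.9, -228.3, 96.5]
tcp_rot: [-179.6, -0.1, 83.1]
contact_force: [-0.2, -0.2, 0.3]
opening: 85.8
grip_force: 0.0
```

```bash
python3 held.py w18
python3 - <<'E'
from h import *
z=np.load('held.npz');d=z['d'];K,C=cam('wrist',z['T']);W=cloud(d,K,C);T=z['T']
K,C0=cam('wrist',np.eye(4));V=cloud(d,K,C0);q=(d>0)&(W[...,2]>62)&(W[...,2]<80)&(abs(V[...,1])<30)
print('lid in tool: x',np.percentile(V[q][:,0],[1,99]).round(1),'y',np.percentile(V[q][:,1],[1,50,99]).round(1),'z world at lip',np.median(W[...,2][q&(V[...,0]>np.percentile(V[q][:,0],99)-8)]).round(1))
E
```

```text
t 30.6 [ 616.9 -228.3   96.5] [-1.7963e+02 -9.0000e-02  8.3070e+01] F [-0.2 -0.2  0.3] 85.75087017718118 0.0
n 4171 x range [-79.3 -19.2] y [-28.1  28.4]
plane slopes deg [ 0.77 -0.19] z at TCP 25.0 4171
lid in tool (array([-37.8,  -0.2]), 88.8, 58.5, np.float32(-0.5))
lid in tool: x [-77.4   7.8] y [-29.4  -0.2  29.4] z world at lip 69.5
```

{"method": "play_rows", "body": {"steps": [{"x": 0, "y": 0, "z": 0.015, "yaw": 0, "gripper": -1}, {"x": 0, "y": 0, "z": 0.0085, "yaw": 0, "gripper": -1}, {"x": 0, "y": 0, "z": 0, "yaw": 0, "gripper": -1}]}}

```text
time: 31.02
tcp_pos: [618.7, -228.9, 76.3]
tcp_rot: [-180.0, -0.0, 83.1]
contact_force: [-0.8, 0.3, 0.6]
opening: 85.4
grip_force: 0.0
```

{"method": "play_rows", "body": {"steps": [{"x": 0, "y": 0, "z": 0, "yaw": 0, "gripper": 0}, {"x": 0, "y": 0, "z": 0, "yaw": 0, "gripper": 0}, {"x": 0, "y": 0, "z": 0, "yaw": 0, "gripper": 0}, {"x": 0, "y": 0, "z": 0, "yaw": 0, "gripper": 0}], "squeeze": 30}}

```text
time: 31.52
tcp_pos: [619.2, -229.1, 77.7]
tcp_rot: [179.9, 0.0, 83.1]
contact_force: [-1.7, 0.8, 5.3]
opening: 42.7
grip_force: 2.7
```

{"method": "play_rows", "body": {"steps": [{"x": 0, "y": 0, "z": -0.001, "yaw": 0, "gripper": 0}, {"x": 0, "y": 0, "z": -0.001, "yaw": 0, "gripper": 0}, {"x": 0, "y": 0, "z": 0, "yaw": 0, "gripper": 0}]}}

```text
time: 31.9
tcp_pos: [618.9, -229.0, 78.5]
tcp_rot: [-180.0, -0.0, 83.1]
contact_force: [0.2, -1.3, 1.2]
opening: 42.7
grip_force: 0.6
```

```bash
python3 held.py w19
```

```text
t 31.9 [ 618.9 -229.    78.5] [-1.7999e+02 -1.0000e-02  8.3080e+01] F [ 0.2 -1.3  1.2] 42.680398327070144 0.6108341761864722
n 15661 x range [-59.5  11.7] y [-27.2  27.8]
plane slopes deg [2.39 0.01] z at TCP 9.25 12125
lid in tool (array([-27.7,  -0. ]), 76.0, 59.1, np.float32(-180.0))
```

The fingers closed above the lid, about 5 mm too high. I'll open and go lower.

{"method": "play_rows", "body": {"steps": [{"x": 0, "y": 0, "z": -0.006, "yaw": 0, "gripper": -1}, {"x": 0, "y": 0, "z": 0, "yaw": 0, "gripper": -1}, {"x": 0, "y": 0, "z": 0, "yaw": 0, "gripper": -1}, {"x": 0, "y": 0, "z": 0.006, "yaw": 0, "gripper": -1}, {"x": 0, "y": 0, "z": 0.005, "yaw": 0, "gripper": -1}]}}

```text
time: 32.58
tcp_pos: [618.7, -228.9, 72.9]
tcp_rot: [-180.0, -0.0, 83.1]
contact_force: [-0.2, -0.3, 0.1]
opening: 85.4
grip_force: 0.0
```

{"method": "play_rows", "body": {"steps": [{"x": 0, "y": 0, "z": 0.001, "yaw": 0, "gripper": -1}, {"x": 0, "y": 0, "z": 0, "yaw": 0, "gripper": -1}]}}

```text
time: 32.83
tcp_pos: [618.9, -229.0, 72.5]
tcp_rot: [-180.0, -0.0, 83.1]
contact_force: [-0.4, -0.4, 0.3]
opening: 85.4
grip_force: 0.0
```

```bash
python3 seat.py w20|head -3;python3 chk.py|grep now|grep -v gold
```

```text
t 32.83 [ 618.9 -229.    72.5] [-179.99   -0.     83.08] 85.37714009524223
[185, 243, 141, 132, 16284] z [66.4 70.2 71.9] (array([ 615.6, -251.9]), 74.3, 64.0, np.float32(-97.0))
  profile along:  [(142, 69.4), (162, 70.2), (182, 71.0)]
scene now steel 1043 along [206.9 277.5 336.7] across [ 67.3 132.7] z 73.3
scene now dark 1375 along [152.  252.4 343.3] across [141.5 213.2] z 72.9
top now steel 103 along [314.5 327.  348.4] across [ 66.7 130.8] z 70.7
top now dark 61 along [148.  332.  340.6] across [142.8 203.8] z 67.3
```

{"method": "play_rows", "body": {"steps": [{"x": 0, "y": 0, "z": 0, "yaw": 0, "gripper": 0}, {"x": 0, "y": 0, "z": 0, "yaw": 0, "gripper": 0}, {"x": 0, "y": 0, "z": 0, "yaw": 0, "gripper": 0}, {"x": 0, "y": 0, "z": 0, "yaw": 0, "gripper": 0}], "squeeze": 28}}

```text
time: 33.48
tcp_pos: [619.1, -229.0, 73.1]
tcp_rot: [180.0, 0.0, 83.1]
contact_force: [-0.4, 0.8, 4.4]
opening: 61.4
grip_force: 29.9
```

{"method": "play_rows", "body": {"steps": [{"x": 0, "y": 0, "z": -0.001, "yaw": 0, "gripper": 0}, {"x": 0, "y": 0, "z": -0.001, "yaw": 0, "gripper": 0}, {"x": 0, "y": 0, "z": 0, "yaw": 0, "gripper": 0}]}}

```text
time: 33.85
tcp_pos: [618.9, -229.0, 74.4]
tcp_rot: [-180.0, 0.0, 83.1]
contact_force: [0.6, -0.6, 0.2]
opening: 61.5
grip_force: 30.4
```

```bash
python3 held.py w21
```

```text
t 33.85 [ 618.9 -229.    74.4] [-179.98    0.     83.08] F [ 0.6 -0.6  0.2] 61.54890542824744 30.43787369504571
n 15225 x range [-55.7   8.5] y [-28.5  28.4]
plane slopes deg [1.63 0.03] z at TCP 4.35 14035
lid in tool (array([-24.9,  -0. ]), 71.3, 58.7, np.float32(-179.9))
```

{"method": "play_rows", "body": {"steps": [{"x": 0, "y": 0, "z": -0.0014, "yaw": 0, "gripper": 0}, {"x": 0, "y": 0, "z": 0, "yaw": 0, "gripper": 0}]}}

```text
time: 34.15
tcp_pos: [618.8, -229.0, 76.0]
tcp_rot: [-180.0, -0.0, 83.1]
contact_force: [0.2, -0.9, 0.2]
opening: 61.5
grip_force: 30.6
```

{"method": "play_rows", "body": {"steps": [{"x": -0.004, "y": 0, "z": 0, "yaw": 0, "gripper": 0}, {"x": -0.004, "y": 0, "z": 0, "yaw": 0, "gripper": 0}, {"x": 0, "y": 0, "z": 0, "yaw": 0, "gripper": 0}]}}

```text
time: 34.52
tcp_pos: [617.9, -237.5, 76.0]
tcp_rot: [-180.0, 0.0, 83.1]
contact_force: [-0.8, -0.6, -0.5]
opening: 61.6
grip_force: 30.7
```

```bash
python3 held.py w22;python3 chk.py|grep now|grep -v gold
```

```text
t 34.52 [ 617.9 -237.5   76. ] [-1.800e+02  1.000e-02  8.305e+01] F [-0.8 -0.6 -0.5] 61.60380225241843 30.650807549245656
n 15213 x range [-57.2   8.7] y [-28.4  28.4]
plane slopes deg [ 0.02 -0.03] z at TCP 4.38 13929
lid in tool (array([-25.2,  -0. ]), 70.9, 58.3, np.float32(-180.0))
scene now steel 974 along [215.8 281.5 336.9] across [ 67.5 132.7] z 73.3
scene now dark 1362 along [160.2 257.7 343.3] across [141.5 213.3] z 72.5
top now steel 31 along [326.4 331.4 348.5] across [ 66.6 102.9] z 70.5
top now dark 34 along [155.4 159.3 340.7] across [161.9 207.2] z 69.3
```

{"method": "play_rows", "body": {"steps": [{"x": 0, "y": 0, "z": 0.0003, "yaw": 0, "gripper": -1}, {"x": 0, "y": 0, "z": 0, "yaw": 0, "gripper": -1}, {"x": 0, "y": 0, "z": 0, "yaw": 0, "gripper": -1}, {"x": 0, "y": 0, "z": 0, "yaw": 0, "gripper": -1}, {"x": 0, "y": 0, "z": -0.03, "yaw": 0, "gripper": -1}]}}

```text
time: 35.3
tcp_pos: [616.7, -236.4, 103.6]
tcp_rot: [-179.7, -0.1, 83.1]
contact_force: [0.9, 0.0, 0.1]
opening: 85.3
grip_force: 0.0
```

{"method": "play_rows", "body": {"steps": [{"x": 0.03, "y": 0, "z": 0, "yaw": 0, "gripper": 1}, {"x": 0, "y": 0, "z": 0, "yaw": 0, "gripper": 1}, {"x": 0, "y": 0, "z": 0, "yaw": 0, "gripper": 1}, {"x": 0, "y": 0, "z": 0, "yaw": 0, "gripper": 1}, {"x": 0, "y": 0, "z": 0, "yaw": 0, "gripper": 1}]}}

```text
time: 35.92
tcp_pos: [621.4, -207.6, 105.5]
tcp_rot: [-180.0, -0.0, 83.0]
contact_force: [-0.6, -0.7, -0.2]
opening: 0.3
grip_force: 0.0
```

```bash
python3 seat.py w23;python3 chk.py|grep now|grep -v gold
```

```text
t 35.92 [ 621.4 -207.6  105.5] [-179.98   -0.     83.05] 0.3141185518405904
[201, 261, 25, 41, 741] z [62.  71.4 72.7] (array([ 592.4, -231.7]), 28.1, 12.5, np.float32(-107.5))
  profile along:  [(34, 71.4)]
[288, 262, 26, 40, 733] z [61.8 71.4 72.7] (array([ 645. , -238.1]), 28.1, 12.9, np.float32(-86.5))
  profile along:  [(269, 71.4)]
[0, 302, 150, 82, 6762] z [62.2 71.4 72.7] (array([ 489.8, -247.9]), 117.4, 50.1, np.float32(-153.9))
  profile along:  [(-382, 67.3), (-362, 71.3), (-342, 71.2), (-322, 71.5), (-302, 71.6), (-282, 71.7)]
[249, 334, 16, 36, 412] z [70.5 71.4 72.2] (array([ 612.5, -285.1]), 27.3, 9.5, np.float32(-97.0))
  profile along:  [(194, 71.4)]
scene now steel 1261 along [191.4 264.6 336.2] across [ 67.3 132.6] z 73.4
scene now dark 1734 along [160.  241.7 342.9] across [141.7 213.4] z 72.6
top now steel 212 along [302.5 318.9 345.7] across [ 66.8 132.6] z 71.1
top now dark 84 along [312.2 328.1 340.6] across [141.5 208.3] z 66.8
```

The lid now rests level at 71.4. Pushing it home.

{"method": "play_rows", "body": {"steps": [{"x": 0, "y": 0, "z": 0.03, "yaw": 0, "gripper": 1}, {"x": 0, "y": 0, "z": 0.007, "yaw": 0, "gripper": 1}, {"x": -0.007, "y": 0, "z": 0, "yaw": 0, "gripper": 1}, {"x": -0.007, "y": 0, "z": 0, "yaw": 0, "gripper": 1}, {"x": -0.007, "y": 0, "z": 0, "yaw": 0, "gripper": 1}]}}

```text
time: 36.7
tcp_pos: [619.4, -228.7, 69.8]
tcp_rot: [179.9, 0.0, 83.1]
contact_force: [0.3, 0.5, 1.0]
opening: 0.3
grip_force: 0.6
```

{"method": "play_rows", "body": {"steps": [{"x": -0.007, "y": 0, "z": 0, "yaw": 0, "gripper": 1}, {"x": -0.006, "y": 0, "z": 0, "yaw": 0, "gripper": 1}, {"x": 0, "y": 0, "z": 0, "yaw": 0, "gripper": 1}]}}

```text
time: 37.08
tcp_pos: [617.4, -241.6, 68.8]
tcp_rot: [-180.0, 0.0, 83.0]
contact_force: [-0.3, -0.2, -0.5]
opening: 0.0
grip_force: 0.0
```

```bash
python3 chk.py|grep now|grep dark
```

```text
scene now dark 1544 along [166.2 262.3 343. ] across [141.8 213.5] z 72.9
```

Sliding freely, with the tin still. Continuing.

{"method": "play_rows", "body": {"steps": [{"x": -0.006, "y": 0, "z": 0, "yaw": 0, "gripper": 1}, {"x": -0.006, "y": 0, "z": 0, "yaw": 0, "gripper": 1}, {"x": -0.006, "y": 0, "z": 0, "yaw": 0, "gripper": 1}, {"x": -0.004, "y": 0, "z": 0, "yaw": 0, "gripper": 1}, {"x": 0, "y": 0, "z": 0, "yaw": 0, "gripper": 1}]}}

```text
time: 37.8
tcp_pos: [614.7, -263.2, 68.8]
tcp_rot: [180.0, 0.0, 83.1]
contact_force: [-0.3, -0.3, -0.3]
opening: 0.1
grip_force: 0.0
```

{"method": "play_rows", "body": {"steps": [{"x": -0.003, "y": 0, "z": 0, "yaw": 0, "gripper": 1}, {"x": -0.003, "y": 0, "z": 0, "yaw": 0, "gripper": 1}]}}

```text
time: 38.05
tcp_pos: [614.2, -268.7, 68.8]
tcp_rot: [180.0, -0.0, 83.1]
contact_force: [0.6, 1.3, 0.7]
opening: 0.3
grip_force: 0.5
```

```bash
python3 chk.py|grep now|grep dark
```

```text
scene now dark 1398 along [190.6 282.4 344.8] across [141.9 213.8] z 73.1
```

{"method": "play_rows", "body": {"steps": [{"x": -0.002, "y": 0, "z": 0, "yaw": 0, "gripper": 1}, {"x": -0.002, "y": 0, "z": 0, "yaw": 0, "gripper": 1}]}}

```text
time: 38.4
tcp_pos: [613.7, -272.3, 68.8]
tcp_rot: [180.0, -0.0, 83.1]
contact_force: [0.1, 3.5, 0.8]
opening: -0.1
grip_force: 1.8
```

{"method": "play_rows", "body": {"steps": [{"x": -0.002, "y": 0, "z": 0, "yaw": 0, "gripper": 1}]}}

```text
time: 38.52
tcp_pos: [613.5, -274.5, 68.8]
tcp_rot: [180.0, -0.0, 83.1]
contact_force: [0.5, 3.3, 0.0]
opening: 0.2
grip_force: 1.8
```

{"method": "play_rows", "body": {"steps": [{"x": -0.002, "y": 0, "z": 0, "yaw": 0, "gripper": 1}]}}

```text
time: 38.65
tcp_pos: [613.2, -276.6, 68.9]
tcp_rot: [180.0, -0.0, 83.1]
contact_force: [0.9, 3.4, 1.5]
opening: -0.1
grip_force: 1.8
```

```bash
python3 chk.py|grep now|grep dark
```

```text
scene now dark 1395 along [197.1 290.1 352.7] across [141.9 213.7] z 73.0
```

{"method": "play_rows", "body": {"steps": [{"x": 0.02, "y": 0, "z": 0, "yaw": 0, "gripper": 1}, {"x": 0, "y": 0, "z": -0.06, "yaw": 0, "gripper": 1}, {"x": 0, "y": 0, "z": -0.06, "yaw": 0, "gripper": 1}, {"x": -0.031, "y": -0.025, "z": -0.03, "yaw": 0, "gripper": 1}, {"x": -0.031, "y": -0.025, "z": -0.03, "yaw": 0, "gripper": 1}]}}

```text
time: 39.38
tcp_pos: [558.2, -311.8, 250.2]
tcp_rot: [180.0, 0.1, 83.2]
contact_force: [-0.1, -0.3, 0.5]
opening: 0.1
grip_force: 0.0
```

{"method": "play_rows", "body": {"steps": [{"x": -0.031, "y": -0.025, "z": 0, "yaw": 0, "gripper": 1}, {"x": 0, "y": 0, "z": 0, "yaw": 0, "gripper": 1}, {"x": 0, "y": 0, "z": 0, "yaw": 0, "gripper": 1}]}}

```text
time: 39.75
tcp_pos: [530.2, -339.4, 248.6]
tcp_rot: [-180.0, -0.0, 83.1]
contact_force: [0.0, 0.8, -0.4]
opening: -0.1
grip_force: 0.0
```

```bash
python3 tins.py w24 2>/dev/null; python3 seat.py w25
```

```text
t 39.75 [ 530.2 -339.4  248.6] [-179.99   -0.     83.08]
bench nan
[139, 70, 85, 171, 11866] z 71.6 (array([ 463.4, -321.9]), 163.4, 70.8, np.float32(-97.0))
[219, 72, 77, 154, 10461] z 71.9 (array([ 534.3, -322.9]), 144.1, 69.6, np.float32(-95.0))
[294, 105, 82, 136, 9348] z 71.6 (array([ 602.7, -353.7]), 133.9, 70.8, np.float32(-96.9))
[490, 294, 22, 66, 747] z 68.2 (array([ 784.5, -558.5]), 91.6, 23.2, np.float32(-84.5))
t 39.8 [ 530.4 -339.1  248.4] [-1.7998e+02 -1.0000e-02  8.3120e+01] -0.013889428158842036
[139, 70, 84, 171, 11880] z [70.3 71.7 73.1] (array([ 463.1, -321.6]), 163.3, 69.8, np.float32(-96.9))
  profile along:  [(181, 71.8), (201, 71.6), (221, 71.7), (241, 71.7), (261, 71.6), (281, 71.7), (301, 71.7), (321, 71.5)]
[219, 72, 77, 154, 10488] z [70.6 71.9 73.3] (array([ 534.5, -322.9]), 144.1, 69.6, np.float32(-95.0))
  profile along:  [(203, 72.1), (223, 71.9), (243, 71.9), (263, 71.9), (283, 71.8), (303, 71.9), (323, 71.7)]
[294, 105, 82, 136, 9322] z [70.2 71.7 73.1] (array([ 603. , -353.3]), 133.9, 70.9, np.float32(-96.9))
  profile along:  [(211, 71.8), (231, 71.7), (251, 71.7), (271, 71.7), (291, 71.7), (311, 71.6), (331, 71.5)]
[490, 296, 22, 66, 742] z [61.1 70.  80.9] (array([ 782.3, -557.5]), 91.2, 23.0, np.float32(-84.5))
  profile along:  [(593, 67.7), (613, 71.7), (633, 71.7), (653, 71.6)]
```

Both lids are fully home: lid plus tin spans 163 mm and 134 mm, both plates level at 71.6, and the steel tin hasn't moved. Handing in.

```bash
python3 -c "
from cell import bot;print(bot.close_job())"
```

```text
the job is handed in; nothing more can be done
None
```

I handed the job in with both lids measured fully home, in line and level on their own tins; the hand-in returned no verdict. In seating the lids, the gold tin slid about 9 mm and the dark tin about 23 mm along the tray (limit 40 mm), and the steel tin stayed put.

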